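# Drive a stirrer coupling's shear pin home with the bench spring punch

### The arm

A 7-joint arm with a two-finger parallel gripper is mounted at the origin on the work surface; the furniture and walls round the work are solid. World frame = base frame: x ahead of the robot, y to its left, z up, the work surface at z = 0. Lengths are in m, angles in rad, forces in N, time in s.
With the tool pointing down it reaches from about 0.4 to 0.85 m from the base axis. Payload 10.4 kg.
Tool frame: the origin (TCP) lies between the finger pads; the fingertips stand 22 mm ahead of it and the grasp point (between the pads) lies 3 mm ahead of it; y points along the fingers, x is the direction in which the jaws open and shut, and the axes are right-handed (so a half turn about y gives the same grasp; the last joint's range is limited). The gripper opens to 85 mm and grips with 20 to 120 N. Pads are 22 mm wide; open, the fingers measure 114 mm over their backs; the gripper's body (76 mm by 85 mm) begins 54 mm behind the grasp point. The pads swing forward as they close: fully open they stand 13 mm farther back than shut.
Start: joints at [1.32, 0.332, -0.065, 1.46, 0.022, 1.35, -0.088], TCP at [0.141, -0.609, 0.253] pointing down, gripper open.
Joint ranges: [-2.6, 2.6], [-0.5, 2.12], [-1.47, 1.34], [0.16, 2.42], [-1.27, 4.41], [0.06, 2.06], [-2.6, 2.6]. Speed limits (rad/s): [2.22, 2.22, 2.79, 2.79, 3.14, 3.14, 3.14].

### API

Orientations are given as a unit quaternion [x, y, z, w].
In Python, from plant import arm gives the robot as it stands.
- The arm moves only by the shell command python3 -m crank 'ROWS' [FORCE]. ROWS is JSON, a list of rows, each an object with "gripper": the opening, from 0 (shut) to 1 (fully open); "offset": the shift along the tool's x, y, z in mm, a list of three; "turn": the turn about the tool's y in rad. A call has 1 to 8 rows; each row shifts and turns the commanded pose from where the row before left it, along the tool's axes as they then stand; what a row does not reach is not made up. A row lasts 1/8 s, in which the tool goes at most 62.5 mm and 10.7 degrees, less where a joint would pass 70% of its speed; a pose out of reach is approached as far as the arm can. A call with a gripper value outside its range is refused whole. The fingers move at their own pace and stop on an object; FORCE is the grip in N (left out, the last holds). Time passes only in rows, so rows that do not move let the fingers close. It gives the time, the measured TCP pose, the force and the opening at its end, in the units of the state.
- arm.state(): the state, without advancing time (a new reading comes with each control period).
- arm.snapshot(name): name is "side" or "top"; returns the picture (480x640x3 uint8, red, green, blue); there is no depth.
- arm.camera_params(name): a dict with "mtx" (3x3 intrinsics, pixels), "k1" (the pictures are not rectified: a ray, as slopes to the right and down, at radius r is drawn at 1 + k1 r^2 times it, then the intrinsics apply), "origin" and "attitude" of the camera in the world. Camera axes: x right, y down, z forward; pixel columns grow to the right and rows downward; lengths in m; the calibration is good to about 2 mm. A picture is of the moment at which its call begins. camera_params takes no time and is no camera call.
- arm.finish_job(): hands the job in, once; it reports no verdict.
The state is a dict: "time_s": time; "joints": joint angles; "joint_vel": joint speeds; "joint_efforts": joint torques, N m; "position": TCP position; "orientation": TCP orientation; "ft_force": force on the tool from outside, world axes, zero at the start; "moment": the same for the moment, N m; "grip_width": finger opening in m.
Only numpy, scipy, OpenCV 4.12 (cv2) and the standard library are available. Lean on these libraries where they do the work, as an engineer would, in place of code of your own. Each camera call takes 0.05 s, during which the arm holds its last target.

### The job

Stand the stirrer coupling fully down in the nest of the spring punch with its proud pin facing the striker through the slot. Then draw the cocking handle back until the sear catches, without hauling it hard against its back stop, ease off and let go of the handle, and gently press the trip pad so that the blow drives the pin home. Leave the coupling seated in the nest and the beaker, cup and flask undisturbed.

Things in the scene. Friction and masses are not known exactly. Their poses are not given: they have to be found in the camera images.
- punch: Spring punch bolted to the bench. Origin at the bench under its grey bed (x -144 to 148 mm, 80 mm wide); x = strike direction, level; z up. Strike axis 46 mm above the bench. Along x: handle, sear carriage (-135 to -46 mm, the part between two grey cheeks, 68 mm high), barrel (-36 to 46), bearing block (47 to 61), nest (77 to 143). All but handle and trip pad lies below 72 mm.
- nest (a point): Centre of the nest's floor, 22 mm above the bench, 105 mm ahead of the punch's origin; axes as the punch's. Square steel pocket 32 x 32 mm inside, 32 mm deep, open above, inner top edges rounded 3 mm. The wall on the striker's side (-x) has a slot 16 mm wide, open above, for the coupling's pin; the far wall is the anvil.
- coupling_centre (a point): Middle (37 mm above the foot) of the loose steel stirrer coupling, about 0.4 kg: upright square bar 30 x 30 x 66 mm with a 25 mm round boss on top, 74 mm high in all. z up; its steel pin, 8 mm thick, stands out of the -x face 24 mm above the foot. In the nest its axes agree with the punch's (pin towards the striker). Grip the flat side faces (+y and -y) above nest height.
- pin (a joint): How far the coupling's pin is driven in, m: 0 = 10 mm proud of the -x face, 0.010 = home, flush. Starts at 0 to 0.002. A tight fit (about 5 N moves it), to be driven by the blow, never pushed by the hand.
- striker (a joint): Draw of the striker, m: 0 at rest (within 3 mm), grows as the handle is drawn along the punch's -x. Its spring takes 0.40 N per mm; the sear catches somewhere from 34 to 50 mm, unknown before. The collar lifts the sear over the 15 mm before (up to 6 N more). Once caught it stays drawn: eased forward, it goes 2 to 3 mm and its load leaves the fingers. Fired, it flies to -0.013 and returns to rest.
- handle (a point): Upright cocking handle on the striker's tail; at rest 160 mm behind the punch's origin. Black round grip 16 mm thick, middle at this point, 98 mm above the bench, 18 mm down and 25 mm up from it. Axes as the punch's. 1.5 mm past the catch it meets a rubber back stop, 20 N per mm on top of the spring: a pull of 25 N in all is reached only there, so the sear has then caught. Over 34 N is too hard.
- trip_pad (a point): Ribbed steel thumb pad on the sear's tail, 23 x 20 mm, above the barrel; this point is the centre of its upper face, about 80 mm above the bench; axes as the punch's. With the striker caught, 8 to 12 N presses it 6 to 8 mm down, where the sear lets go; it bottoms at about 11 mm. Over 30 N is too hard. It springs back.
- beaker: Bystander: glass beaker, 72 mm wide, 88 mm high; origin at the centre of its underside.
- cup: Bystander: white plastic measuring cup with a handle, 73 x 95 mm, 102 mm high; origin at the centre of its underside.
- flask: Bystander: conical glass flask, 61 mm wide, 105 mm high; origin at the centre of its underside.
Not all that is in view belongs to the job. There is more than one size of the part that bears coupling_centre; the job needs the smaller.

How it is judged:
On the way, in this order (a step that is already met when the one before it is completed fails the run):
1. the coupling stands fully down in the nest, let go, its pin still proud (horizontal distance between coupling_centre and nest below 0.004 m and z of coupling_centre in the frame of nest below 0.0395 m and angle between the x axis of coupling_centre and the x axis of nest, either way round below 0.1 rad and contact force between the fingers and coupling below 0.1 N and value of joint pin below 0.004 m and angle between coupling_centre's own z axis and vertical below 0.06 rad), for 0.3 s.
2. the striker is caught by the sear, the handle let go, the pin not yet driven (value of joint striker above 0.03 m and contact force between each of the arm, the fingers and striker below 0.1 N and value of joint pin below 0.004 m), for 0.4 s.
3. the blow has driven the pin home (value of joint pin above 0.009 m), for 0.1 s.
At the end, for the whole second after the job is handed in: The pin is home (at least 9 of its 10 mm driven, at most 1 mm proud), the striker is fired and at rest forward (draw under 5 mm), and the coupling stands upright and released in the nest: within 4 mm of its centre, foot within 2.5 mm of the floor, square to it within 0.1 rad (value of joint pin above 0.009 m and value of joint striker below 0.005 m and horizontal distance between coupling_centre and nest below 0.004 m and z of coupling_centre in the frame of nest below 0.0395 m and angle between coupling_centre's own z axis and vertical below 0.06 rad and angle between the x axis of coupling_centre and the x axis of nest, either way round below 0.1 rad and velocity of joint striker between -0.02 and 0.02 m/s); the robot touches nothing.
It fails at once if the handle is hauled too hard: the striker presses on its rubber back stop with more than 20 N (contact force between back_stop and striker above 20 N).
It fails at once if the striker is shoved forward against the pin by the hand, more than 8 mm past rest, in place of the blow (value of joint striker below -0.008 m and contact force between the fingers and striker above 1 N).
It fails at once if the trip pad is pressed with more than 30 N (contact force between any of the fingers, the arm and sear above 30 N).
It fails at once if the pin is pushed by the hand (more than 3 N) (contact force between the fingers and pin above 3 N).
It fails at once if a bystander (beaker, measuring cup, flask) is moved more than 15 mm (distance of any of beaker, cup, flask from where it was at the start of the episode above 0.015 m).
It also fails if it takes over 69 s, if anything falls off the work surface, if the arm or the gripper's body presses on something with over 40 N, if the wrist force passes 120 N, or if a joint passes its speed limit or range.

## Working session

There is one attempt and no reset: what is moved stays moved. The work goes in short steps, Python scripts to look and compute and a shell command to move; the robot and the scene stay as the last step left them, time stands still between calls to the robot, and variables do not carry over. Pictures are saved under pics/ and viewed, and the job is handed in when it is done.

```bash
ls; mkdir -p pics
python3 - <<'E'
from plant import arm
import cv2
s=arm.state(); print({k:(v if k in('time_s','position','orientation','ft_force','grip_width') else 0) for k,v in s.items()})
for n in('side','top'):
    im=arm.snapshot(n); cv2.imwrite(f'pics/{n}0.png',im[:,:,::-1]); print(n,arm.camera_params(n))
E
```

```text
pics
{'time_s': 0.0, 'joints': 0, 'joint_vel': 0, 'joint_efforts': 0, 'position': array([ 0.14110056, -0.60851466,  0.25252013]), 'orientation': array([-0.55331583,  0.44031655, -0.43950055,  0.55389729]), 'ft_force': array([-0.54947991,  0.82438942,  0.10163086]), 'moment': 0, 'grip_width': 0.08534533083537697}
side {'mtx': array([[447.3121223 ,   0.        , 312.11214504],
       [  0.        , 447.3121223 , 243.92046535],
       [  0.        ,   0.        ,   1.        ]]), 'k1': -0.07182226171511955, 'origin': array([ 0.55447215, -0.79758219,  0.54331328]), 'attitude': array([ 0.86461353,  0.00811991, -0.01186387, -0.50223178])}
top {'mtx': array([[519.62458405,   0.        , 316.06065319],
       [  0.        , 519.62458405, 231.82754102],
       [  0.        ,   0.        ,   1.        ]]), 'k1': -0.1468273322043598, 'origin': array([ 0.41187765, -0.02637457,  1.13416157]), 'attitude': array([-0.70644375,  0.70650779, -0.02057367,  0.03688753])}
```

View pics/side0.png

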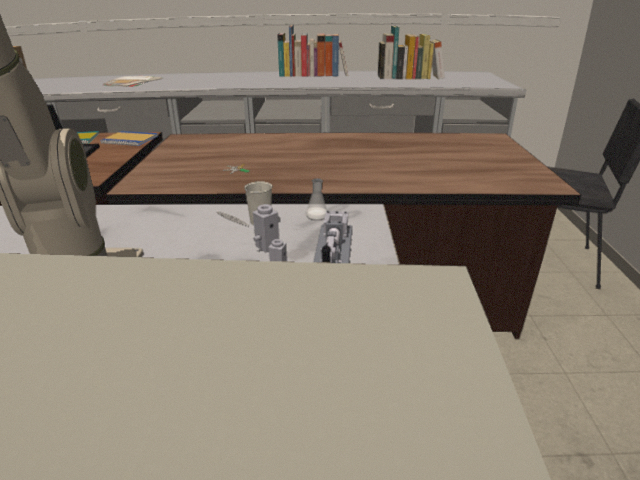

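View pics/top0.png

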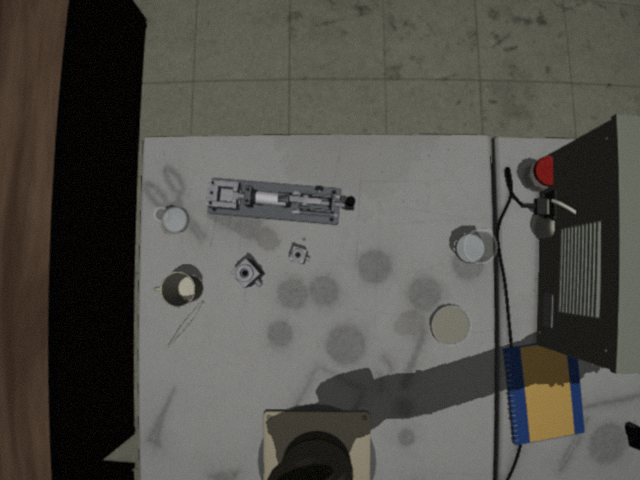

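```bash
cat > h.py <<'E'
import numpy as np, cv2
from plant import arm
from scipy.spatial.transform import Rotation as R
def ray(n,u,v):
    c=arm.camera_params(n);K=c['mtx'];x=(u-K[0,2])/K[0,0];y=(v-K[1,2])/K[1,1]
    rd=np.hypot(x,y);r=rd
    for _ in range(50): r=rd/(1+c['k1']*r*r)
    f=r/rd if rd>0 else 1
    d=R.from_quat(c['attitude']).apply([x*f,y*f,1.]); return c['origin'],d
def onz(n,u,v,z):
    o,d=ray(n,u,v); return o+d*(z-o[2])/d[2]
def tri(p,q):
    o1,d1=ray('side',*p);o2,d2=ray('top',*q)
    A=np.stack([d1,-d2],1);t=np.linalg.lstsq(A,o2-o1,rcond=None)[0]
    a=o1+t[0]*d1;b=o2+t[1]*d2;return (a+b)/2,np.linalg.norm(a-b)
def proj(n,P):
    c=arm.camera_params(n);K=c['mtx'];p=R.from_quat(c['attitude']).inv().apply(np.asarray(P)-c['origin'])
    x,y=p[0]/p[2],p[1]/p[2];k=1+c['k1']*(x*x+y*y);return K[0,0]*x*k+K[0,2],K[1,1]*y*k+K[1,2]
def st():
    s=arm.state();print(round(s['time_s'],2),'pos',s['position'].round(4),'F',s['ft_force'].round(1),'w',round(s['grip_width'],4));print(R.from_quat(s['orientation']).as_matrix().round(4));return s
def save(n,name,box=None,sc=1):
    im=arm.snapshot(n)[:,:,::-1]
    cv2.imwrite(f'pics/{name}_full.png',im)
    if box: im=im[box[1]:box[3],box[0]:box[2]]
    im=cv2.resize(im,None,fx=sc,fy=sc,interpolation=cv2.INTER_CUBIC); cv2.imwrite(f'pics/{name}.png',im)
E
python3 -c "
from h import *
st();print(arm.state()['joints'])"; python3 -m crank --help | head
```

```text
0.1 pos [ 0.1411 -0.6085  0.2526] F [ 0.  -0.3 -0.3] w 0.0855
[[ 2.259e-01 -3.000e-04  9.742e-01]
 [-9.742e-01  1.300e-03  2.259e-01]
 [-1.300e-03 -1.000e+00 -0.000e+00]]
[ 1.32038371  0.33280846 -0.06469855  1.46083563  0.02158074  1.34993684
 -0.08847153]invalid input: not JSON, or not a number
```

Run:
```python
from h import *
print(proj('top',[0.141,-0.609,0.25]),proj('side',[0.141,-0.609,0.25]),proj('top',[0,0,0]))
im=cv2.imread('pics/top0.png'); cv2.imwrite('pics/t1.png',cv2.resize(im[160:310,140:380],None,fx=3.3,fy=3.3,interpolation=cv2.INTER_CUBIC))
im=cv2.imread('pics/side0.png'); cv2.imwrite('pics/s1.png',cv2.resize(im[165:275,210:370],None,fx=5,fy=5,interpolation=cv2.INTER_CUBIC))
```

```text
(np.float64(649.9144608075592), np.float64(420.83468888909795)) (np.float64(-177.55202957523073), np.float64(438.065678313538)) (np.float64(315.79950313075005), np.float64(462.5162476694496))
```

View pics/t1.png

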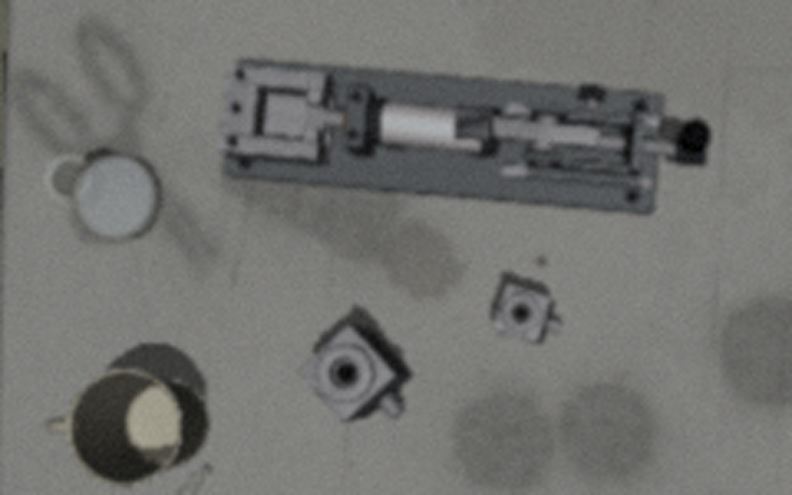

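View pics/s1.png

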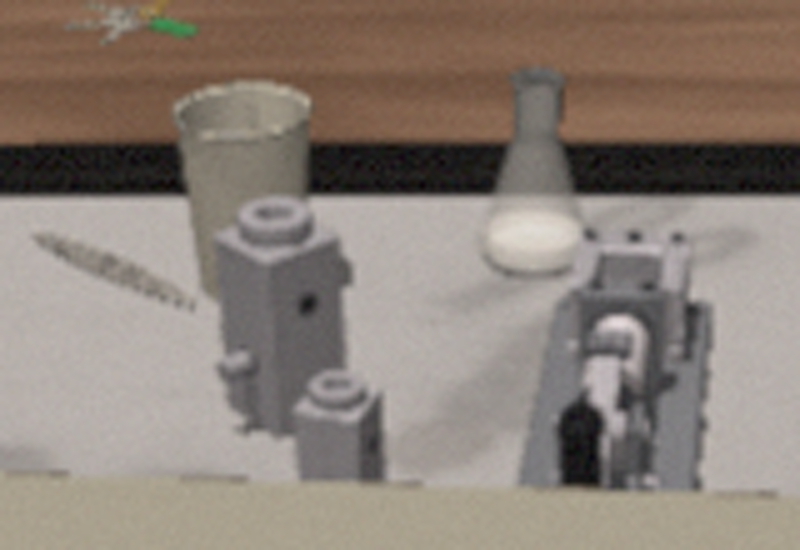

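Run:
```python
from h import *
a=np.mean([arm.snapshot('top').astype(float) for _ in range(6)],0)[:,:,::-1]
b=np.mean([arm.snapshot('side').astype(float) for _ in range(3)],0)[:,:,::-1]
np.save('top.npy',a);np.save('side.npy',b)
g=np.clip(a*1.5,0,255).astype(np.uint8)
cv2.imwrite('pics/t2.png',cv2.resize(g[235:275,270:330],None,fx=12,fy=12,interpolation=cv2.INTER_CUBIC))
cv2.imwrite('pics/t3.png',cv2.resize(g[170:230,200:300],None,fx=8,fy=8,interpolation=cv2.INTER_CUBIC))
cv2.imwrite('pics/t4.png',cv2.resize(g[170:230,265:365],None,fx=8,fy=8,interpolation=cv2.INTER_CUBIC))
print(st()['time_s'])
```

```text
0.55 pos [ 0.1411 -0.6089  0.2533] F [ 0.8 -0.   0.8] w 0.0856
[[ 0.2258 -0.      0.9742]
 [-0.9742  0.      0.2258]
 [-0.     -1.     -0.    ]]
0.55
```

View pics/t2.png

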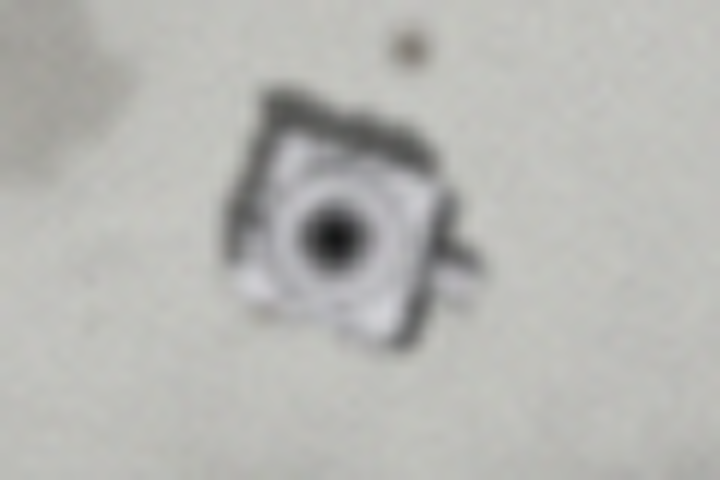

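View pics/t3.png

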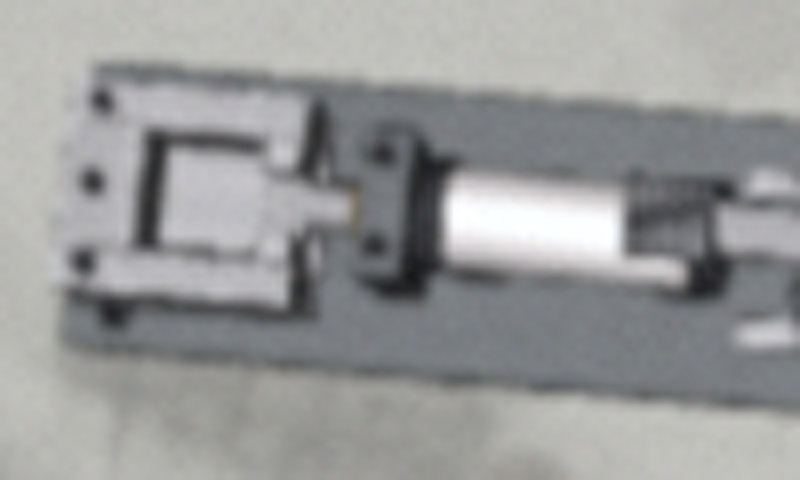

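View pics/t4.png

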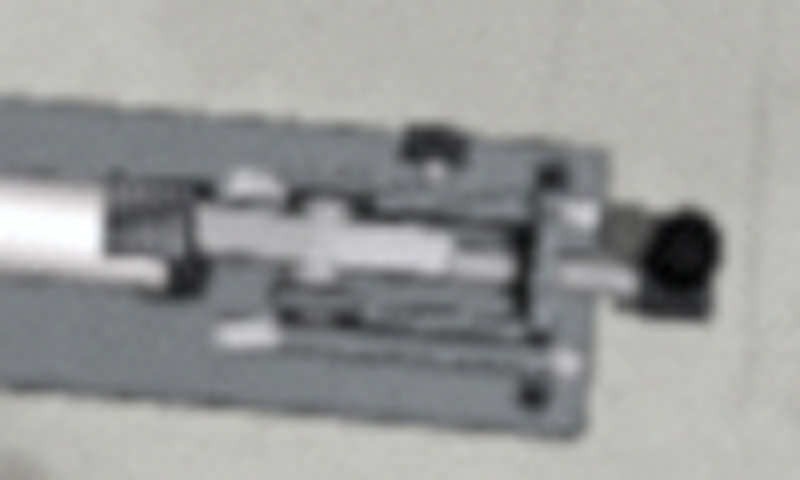

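Run:
```python
from h import *
a=np.load('top.npy');g=a.mean(2)
def f2(c,x0,y0,s): return x0+(c[0]+.5)/s-.5, y0+(c[1]+.5)/s-.5
# subpixel edges of bed: scan columns for upper, lower edges (bench/bed threshold)
def edge(prof,i0,i1,thr):
    step=1 if i1>i0 else -1
    for i in range(i0,i1,step):
        p,q=prof[i],prof[i+step]
        if p>=thr>q: return i+step*(p-thr)/(p-q)
up=[];lo=[]
thr=100
print(g[160:240:4,300].round())
for u in range(216,336,3):
    e=edge(g[:,u],165,205,thr); 
    if e: up.append((u,e))
    e=edge(g[:,u],240,200,thr)
    if e: lo.append((u,e))
for z in (0.0,0.012,0.02):
    P=[]
    for L in(up,lo):
        w=np.array([onz('top',*p,z)[:2] for p in L])
        for _ in range(4):
            k=np.polyfit(w[:,1],w[:,0],1);r=w[:,0]-np.polyval(k,w[:,1]);w=w[abs(r)<max(.0008,2*r.std())]
        P.append(k);print(z,len(w),k.round(4),r.std().round(5))
    m=(P[0][0]+P[1][0])/2
    print('yaw of punch x from +y',np.degrees(np.arctan(m)), 'width',(P[0][1]-P[1][1]+0.2*(P[0][0]-P[1][0]))/np.sqrt(1+m*m))
    c=[onz('top',*f2(p,*q),z)[:2] for p,q in(((95,65),(200,170,8)),((60,345),(200,170,8)),((607,148),(265,170,8)),((580,437),(265,170,8)))]
    print('len',np.linalg.norm(c[0]-c[2]),np.linalg.norm(c[1]-c[3]),'wid',np.linalg.norm(c[0]-c[1]),np.linalg.norm(c[2]-c[3]),'centroid',np.mean(c,0))
# coupling: boss hole centre z .074; top face corners z .066
print('boss',onz('top',*f2((335,238),270,235,12),.074))
cs=[(292,130),(440,190),(402,340),(238,275)]
w=[onz('top',*f2(p,270,235,12),.066)[:2] for p in cs]
print(np.round(w,4),np.mean(w,0),[np.linalg.norm(w[i]-w[i-1]).round(4) for i in range(4)])
for i in range(4): d=w[(i+1)%4]-w[i];print(np.degrees(np.arctan2(d[1],d[0])).round(1))
print('pin tip',onz('top',*f2((475,280),270,235,12),.024))
print('handle top',onz('top',*f2((683,243),265,170,8),.123), 'trip',onz('top',*f2((672,217),200,170,8),.080))
nc=[(150,130),(275,140),(255,250),(140,245)]
w=[onz('top',*f2(p,200,170,8),.054)[:2] for p in nc];print('nest',np.round(w,4),np.mean(w,0))
```

```text
[121. 119. 121. 121. 122. 122. 110.  86.  81.  69. 120.  59.  55.  90.
  86.  77. 129. 128. 127. 129.]
0.0 35 [0.0893 0.6065] 0.00039
0.0 30 [0.0372 0.525 ] 0.00439
yaw of punch x from +y 3.6192786128461996 width 0.09178270880119872
len 0.28900124928298077 0.28960980581437534 wid 0.07924143554012422 0.08043636500028857 centroid [0.57385756 0.09407485]
0.012 35 [0.0893 0.6045] 0.00039
0.012 30 [0.0372 0.5238] 0.00434
yaw of punch x from +y 3.619278612846228 width 0.09093621191347999
len 0.28594347067412285 0.2865455883712613 wid 0.07840302128713765 0.07958530779246542 centroid [0.57214373 0.09280043]
0.02 35 [0.0893 0.6032] 0.00038
0.02 30 [0.0372 0.523 ] 0.00431
yaw of punch x from +y 3.6192786128462644 width 0.09037188065500078
len 0.28390495160155105 0.2845027767425186 wid 0.07784407845181329 0.07901793632058333 centroid [0.57100118 0.09195082]
boss [0.45208415 0.03612146 0.074     ]
[[0.4709 0.0441]
 [0.4606 0.0186]
 [0.4349 0.025 ]
 [0.446  0.0532]] [0.45312791 0.03523054] [np.float64(0.0266), np.float64(0.0275), np.float64(0.0265), np.float64(0.0303)]
-112.0
165.9
68.5
-20.2
pin tip [0.4465056  0.01408037 0.024     ]
handle top [ 0.55697838 -0.06942056  0.123     ] trip [0.57021609 0.0647993  0.08      ]
nest [[0.5982 0.2064]
 [0.5952 0.1728]
 [0.5659 0.1776]
 [0.5674 0.2085]] [0.58166037 0.19130316]
```

Run:
```python
from h import *
def f2(c,x0,y0,s): return x0+(c[0]+.5)/s-.5, y0+(c[1]+.5)/s-.5
O=np.array([.572,.091]);t=np.arctan(.0889);X=np.array([np.sin(t),np.cos(t)]);Y=np.array([-X[1],X[0]])
def pf(c,z,b=(200,170,8)):
    w=onz('top',*f2(c,*b),z)[:2]-O;return (w@X*1000).round(1),(w@Y*1000).round(1)
print('anvil/floor upper',pf((168,150),.022),'lower',pf((158,245),.022))
print('anvil inner top',pf((148,130),.054),pf((135,245),.054))
print('outer left top',pf((85,85),.054),pf((55,290),.054))
print('outer right top',pf((312,100),.054),pf((296,305),.054))
print('pocket lower rim',pf((200,250),.054),'upper rim',pf((200,133),.054),'upper wall/floor',pf((200,150),.022))
print('slot',pf((300,185),.054),pf((300,222),.054), 'wall outer lines')
print('bearing block tops',pf((365,120),.07),pf((420,290),.07))
print('handle',pf((683,243),.123,(265,170,8)),'pad ctr',pf((672,217),.08))
print('barrel',pf((440,170),.06),pf((440,270),.06),'shaft', pf((520,240),.046,(265,170,8)))
im=np.load('top.npy');g=np.clip(im*1.8,0,255).astype(np.uint8)
cv2.imwrite('pics/t5.png',cv2.resize(g[174:214,204:254],None,fx=16,fy=16,interpolation=cv2.INTER_CUBIC))
im=np.load('side.npy');g=np.clip(im*1.3,0,255).astype(np.uint8)
cv2.imwrite('pics/s5.png',cv2.resize(g[205:265,260:360],None,fx=8,fy=8,interpolation=cv2.INTER_CUBIC))
```

```text
anvil/floor upper (np.float64(119.0), np.float64(-15.6)) lower (np.float64(119.0), np.float64(10.6))
anvil inner top (np.float64(117.8), np.float64(-15.8)) (np.float64(117.9), np.float64(15.1))
outer left top (np.float64(136.1), np.float64(-26.5)) (np.float64(138.1), np.float64(28.9))
outer right top (np.float64(74.8), np.float64(-27.4)) (np.float64(73.3), np.float64(27.4))
pocket lower rim (np.float64(100.4), np.float64(15.0)) upper rim (np.float64(103.8), np.float64(-16.1)) upper wall/floor (np.float64(110.2), np.float64(-16.4))
slot (np.float64(75.5), np.float64(-4.5)) (np.float64(74.5), np.float64(5.4)) wall outer lines
bearing block tops (np.float64(57.2), np.float64(-20.7)) (np.float64(38.3), np.float64(22.6))
handle (np.float64(-161.1), np.float64(0.8)) pad ctr (np.float64(-26.3), np.float64(-0.5))
barrel (np.float64(37.8), np.float64(-10.7)) (np.float64(35.1), np.float64(15.7)) shaft (np.float64(-120.5), np.float64(-7.6))
```

View pics/t5.png

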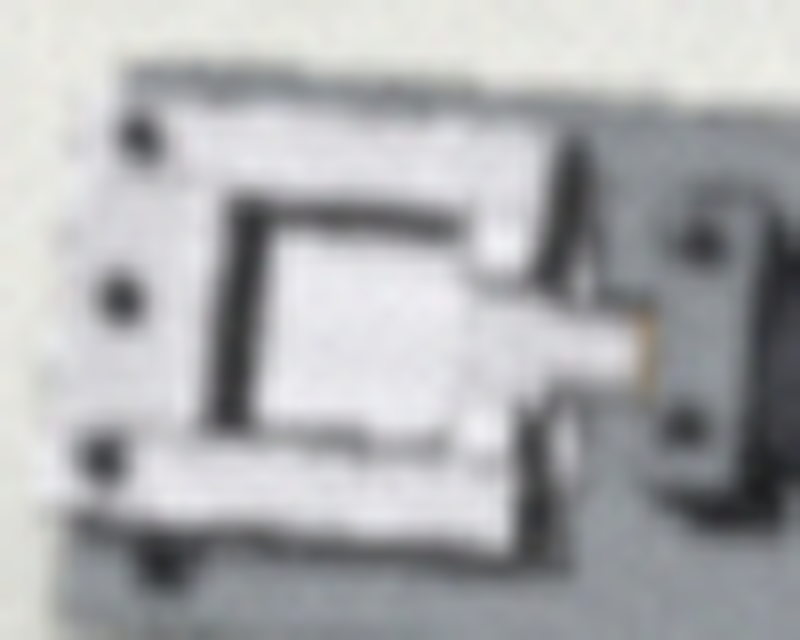

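View pics/s5.png

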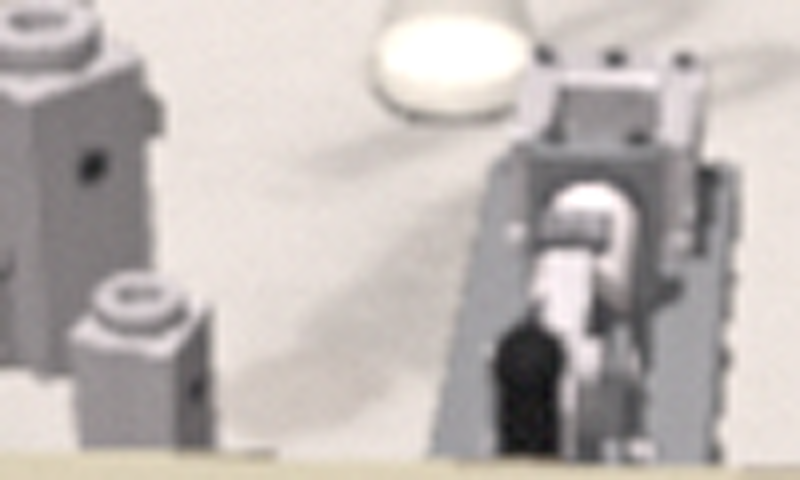

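Run:
```python
from h import *
print(tri((468,267),(615,117)),tri((5,254),(612,371)),tri((468,267),(640,117)))
for z in(0,.1,.2,.3):print(z,onz('top',612,371,z),onz('top',615,117,z),onz('top',540,150,z),onz('side',468,267,z),onz('side',240,260,z))
print('beaker',onz('top',469,248,0.088),'disc',onz('top',451,324,0.05))
```

```text
(array([ 0.66600151, -0.49562431,  0.34923824]), np.float64(0.006181855460810056)) (array([ 0.26004622, -0.4705345 ,  0.34621491]), np.float64(0.00896592896048942)) (array([ 0.65751064, -0.5271349 ,  0.37043923]), np.float64(0.0009703784252984622))
0 [ 0.1876981  -0.67011126  0.        ] [ 0.77442329 -0.7029149   0.        ] [ 0.69030147 -0.50892942  0.        ] [0.87656335 0.05167443 0.        ] [0.35761042 0.07895549 0.        ]
0.1 [ 0.2074642  -0.61335244  0.1       ] [ 0.74245733 -0.64326375  0.1       ] [ 0.6657526  -0.46638215  0.1       ] [ 0.81728057 -0.10463624  0.1       ] [ 0.39384398 -0.08237642  0.1       ]
0.2 [ 0.22723031 -0.55659362  0.2       ] [ 0.71049137 -0.58361261  0.2       ] [ 0.64120373 -0.42383487  0.2       ] [ 0.7579978  -0.26094691  0.2       ] [ 0.43007754 -0.24370833  0.2       ]
0.3 [ 0.24699641 -0.49983481  0.3       ] [ 0.67852541 -0.52396147  0.3       ] [ 0.61665487 -0.3812876   0.3       ] [ 0.69871502 -0.41725758  0.3       ] [ 0.46631109 -0.40504023  0.3       ]
beaker [ 0.46388857 -0.31250201  0.088     ] disc [ 0.30734561 -0.28254233  0.05      ]
```

```bash
cat >> h.py <<'E'
def go(P):
    s=st();M=R.from_quat(s['orientation']).as_matrix();d=np.asarray(P)-s['position'];print('tool offset mm',(M.T@d*1000).round(1))
E
python3 -m crank '[{"gripper":1,"offset":[-41,0,9],"turn":0},{"gripper":1,"offset":[-41,0,9],"turn":0},{"gripper":1,"offset":[-41,0,9],"turn":0},{"gripper":1,"offset":[-41,0,9],"turn":0},{"gripper":1,"offset":[0,0,0],"turn":0}]'; python3 -c "
from h import *
go([.30,-.32,.25])"
```

```text
time_s: 1.18
position: [0.1394, -0.4391, 0.2539]
orientation: [0.554, -0.439, 0.44, -0.554]
ft_force: [0.2, -0.5, 0.8]
grip_width: 0.0853
1.18 pos [ 0.1394 -0.4391  0.2539] F [ 0.2 -0.5  0.8] w 0.0853
[[ 2.272e-01  1.000e-04  9.738e-01]
 [-9.738e-01 -9.000e-04  2.272e-01]
 [ 9.000e-04 -1.000e+00 -1.000e-04]]
tool offset mm [-79.5   3.8 183.4]
```

```bash
python3 -m crank '[{"gripper":1,"offset":[-20,0,46],"turn":0},{"gripper":1,"offset":[-20,0,46],"turn":0},{"gripper":1,"offset":[-20,0,46],"turn":0},{"gripper":1,"offset":[-20,0,46],"turn":0},{"gripper":1,"offset":[-31,0,28],"turn":0},{"gripper":1,"offset":[-31,0,28],"turn":0},{"gripper":1,"offset":[-31,0,28],"turn":0},{"gripper":1,"offset":[-31,0,28],"turn":0}]'
python3 -m crank '[{"gripper":1,"offset":[-31,0,28],"turn":0},{"gripper":1,"offset":[-31,0,28],"turn":0},{"gripper":1,"offset":[-42,0,21],"turn":-0.16},{"gripper":1,"offset":[0,0,0],"turn":-0.17},{"gripper":1,"offset":[0,0,0],"turn":-0.17},{"gripper":1,"offset":[0,0,0],"turn":-0.17},{"gripper":1,"offset":[0,0,0],"turn":-0.17},{"gripper":1,"offset":[0,0,0],"turn":-0.16}]'; python3 -c "
from h import *
go([.452,.036,.2]);print(arm.state()['joints'])"
```

```text
time_s: 2.17
position: [0.3825, -0.1746, 0.2536]
orientation: [-0.553, 0.44, -0.44, 0.554]
ft_force: [0.6, -0.5, -0.6]
grip_width: 0.0854
time_s: 3.18
position: [0.4336, -0.057, 0.2535]
orientation: [-0.697, 0.119, -0.119, 0.697]
ft_force: [0.3, 0.2, -0.3]
grip_width: 0.0853
3.17 pos [ 0.4336 -0.057   0.2535] F [ 0.3  0.2 -0.3] w 0.0853
[[ 9.435e-01  7.000e-04  3.314e-01]
 [-3.314e-01  4.000e-04  9.435e-01]
 [ 5.000e-04 -1.000e+00  6.000e-04]]
tool offset mm [-13.5  53.6  93.8]
[ 0.76111625 -0.06281208 -0.69487001  1.89250864 -0.04223869  1.29692534
 -0.25918892]
```

```bash
python3 -m crank '[{"gripper":1,"offset":[-7,0,47],"turn":0},{"gripper":1,"offset":[-6.5,0,46.8],"turn":0},{"gripper":1,"offset":[0,40,0],"turn":0},{"gripper":1,"offset":[0,40,0],"turn":0},{"gripper":1,"offset":[0,40,0],"turn":0},{"gripper":1,"offset":[0,25,0],"turn":0},{"gripper":1,"offset":[0,0,0],"turn":0}]'; python3 -c "
from h import *
go([.452,.036,.059]);save('side','s6',(200,150,400,300),4);save('top','t6',(220,200,380,320),5)"
```

```text
time_s: 4.05
position: [0.4512, 0.0361, 0.1071]
orientation: [-0.696, 0.122, -0.12, 0.697]
ft_force: [-0.0, -0.3, 1.0]
grip_width: 0.0857
4.05 pos [0.4512 0.0361 0.1071] F [-0.  -0.3  1. ] w 0.0857
[[ 9.417e-01 -2.900e-03  3.364e-01]
 [-3.364e-01  1.300e-03  9.417e-01]
 [-3.200e-03 -1.000e+00  2.000e-04]]
tool offset mm [ 0.9 48.1  0.1]
```

View pics/s6.png

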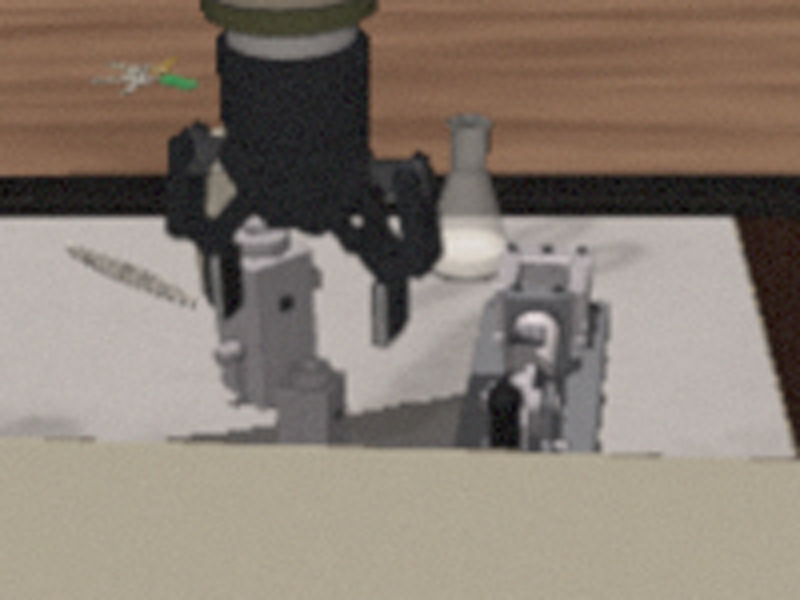

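View pics/t6.png

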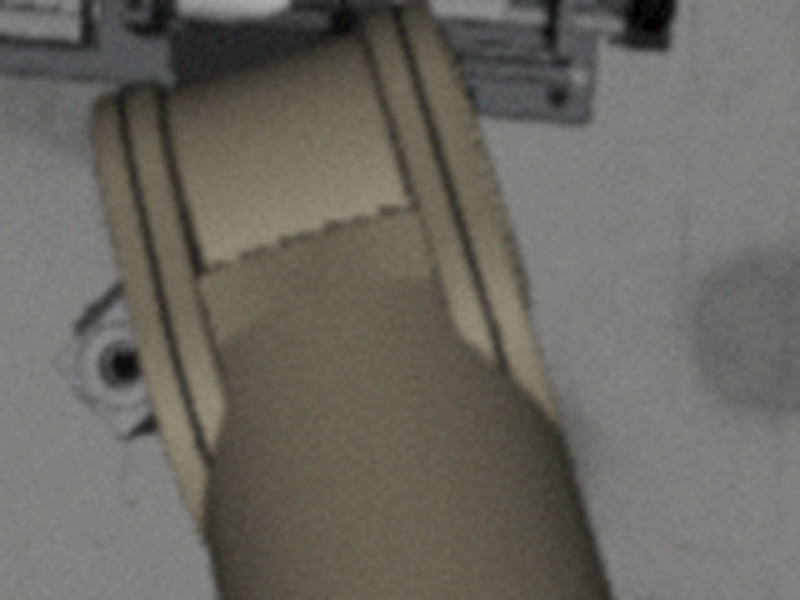

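```bash
python3 -m crank '[{"gripper":1,"offset":[0.5,20,0],"turn":0},{"gripper":1,"offset":[0,18,0],"turn":0},{"gripper":1,"offset":[0,10,0],"turn":0},{"gripper":1,"offset":[0,0,0],"turn":0},{"gripper":0.45,"offset":[0,0,0],"turn":0},{"gripper":0.45,"offset":[0,0,0],"turn":0},{"gripper":0.45,"offset":[0,0,0],"turn":0},{"gripper":0.45,"offset":[0,0,0],"turn":0}]' 30
python3 -c "
from h import *
st();save('side','s7',(220,180,360,280),5)"
```

```text
time_s: 5.15
position: [0.4524, 0.036, 0.0605]
orientation: [0.697, -0.121, 0.121, -0.697]
ft_force: [-0.5, 0.4, -0.6]
grip_width: 0.0387
5.15 pos [0.4524 0.036  0.0605] F [-0.5  0.4 -0.6] w 0.0387
[[ 9.417e-01  3.000e-04  3.364e-01]
 [-3.364e-01 -2.000e-04  9.417e-01]
 [ 4.000e-04 -1.000e+00 -1.000e-04]]
```

View pics/s7.png

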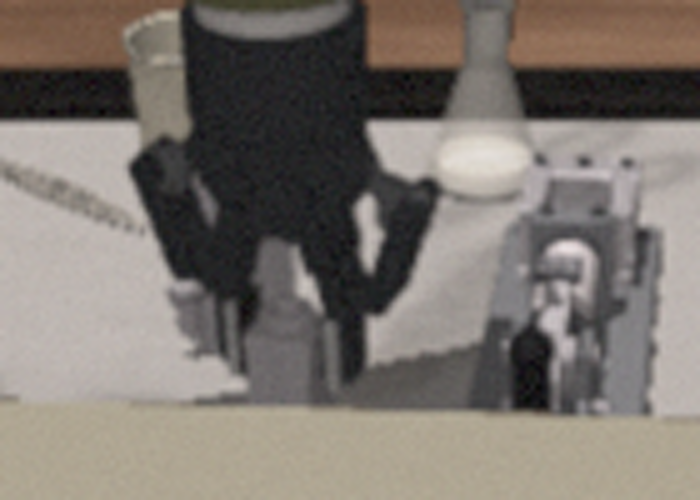

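```bash
python3 -m crank '[{"gripper":0.2,"offset":[0,0,0],"turn":0},{"gripper":0.2,"offset":[0,0,0],"turn":0},{"gripper":0.2,"offset":[0,0,0],"turn":0},{"gripper":0.2,"offset":[0,0,0],"turn":0},{"gripper":0.2,"offset":[0,-10,0],"turn":0},{"gripper":0.2,"offset":[0,-40,0],"turn":0},{"gripper":0.2,"offset":[0,-50,0],"turn":0},{"gripper":0.2,"offset":[0,-40,0],"turn":0}]' 40
python3 -c "
from h import *
go([.5811,.1936,.2]);save('side','s8',(200,100,400,250),4);"
```

```text
time_s: 6.2
position: [0.4521, 0.0362, 0.2022]
orientation: [-0.697, 0.12, -0.121, 0.697]
ft_force: [0.1, -1.4, -5.9]
grip_width: 0.0291
6.2 pos [0.4521 0.0362 0.2022] F [ 0.1 -1.4 -5.9] w 0.0291
[[ 9.419e-01  7.000e-04  3.358e-01]
 [-3.358e-01 -1.000e-04  9.419e-01]
 [ 7.000e-04 -1.000e+00  1.000e-04]]
tool offset mm [ 68.6   2.3 191.6]
```

View pics/s8.png

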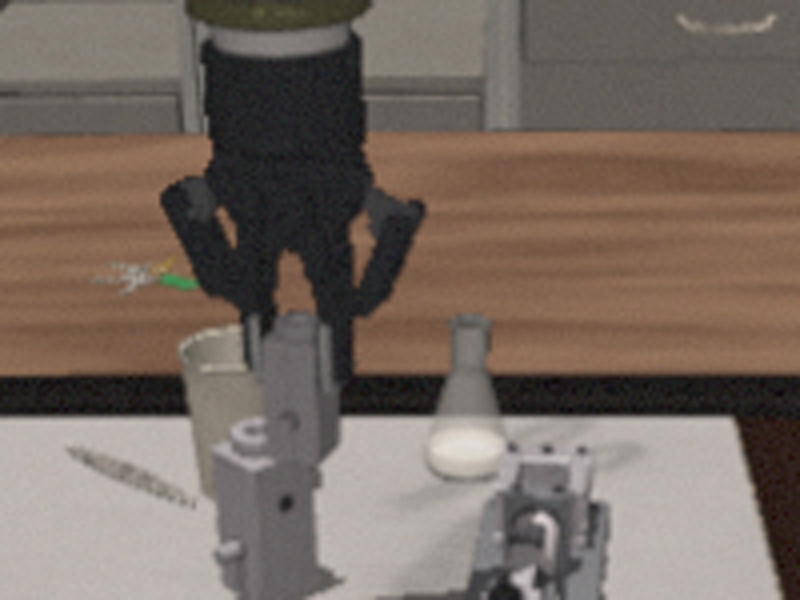

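```bash
python3 -c "
from h import *
print('flask',onz('top',174,219,.0),onz('top',174,219,.1),'base side',onz('side',313,214,.015),'cup',onz('top',179,289,.102))"
python3 -m crank '[{"gripper":0.2,"offset":[14,0,39],"turn":0},{"gripper":0.2,"offset":[14,0,39],"turn":0},{"gripper":0.2,"offset":[14,0,39],"turn":0},{"gripper":0.2,"offset":[14,0,39],"turn":0},{"gripper":0.2,"offset":[12.6,0,35.6],"turn":0},{"gripper":0.2,"offset":[0,0,0],"turn":-0.13},{"gripper":0.2,"offset":[0,0,0],"turn":-0.123},{"gripper":0.2,"offset":[0,0,0],"turn":0}]' 
python3 -c "
from h import *
go([.5811,.1936,.2]);save('side','s9',(220,80,380,240),5);"
```

```text
flask [0.53337514 0.31738595 0.        ] [0.5226626  0.28707629 0.1       ] base side [0.52204803 0.29190062 0.015     ] cup [0.38082632 0.27330276 0.102     ]
time_s: 7.25
position: [0.5811, 0.1931, 0.1997]
orientation: [0.706, -0.033, 0.032, -0.706]
ft_force: [0.4, 0.6, -5.3]
grip_width: 0.0292
7.25 pos [0.5811 0.1931 0.1997] F [ 0.4  0.6 -5.3] w 0.0292
[[ 9.959e-01 -1.200e-03  9.060e-02]
 [-9.060e-02 -0.000e+00  9.959e-01]
 [-1.200e-03 -1.000e+00 -1.000e-04]]
tool offset mm [-0.1 -0.3  0.5]
```

View pics/s9.png

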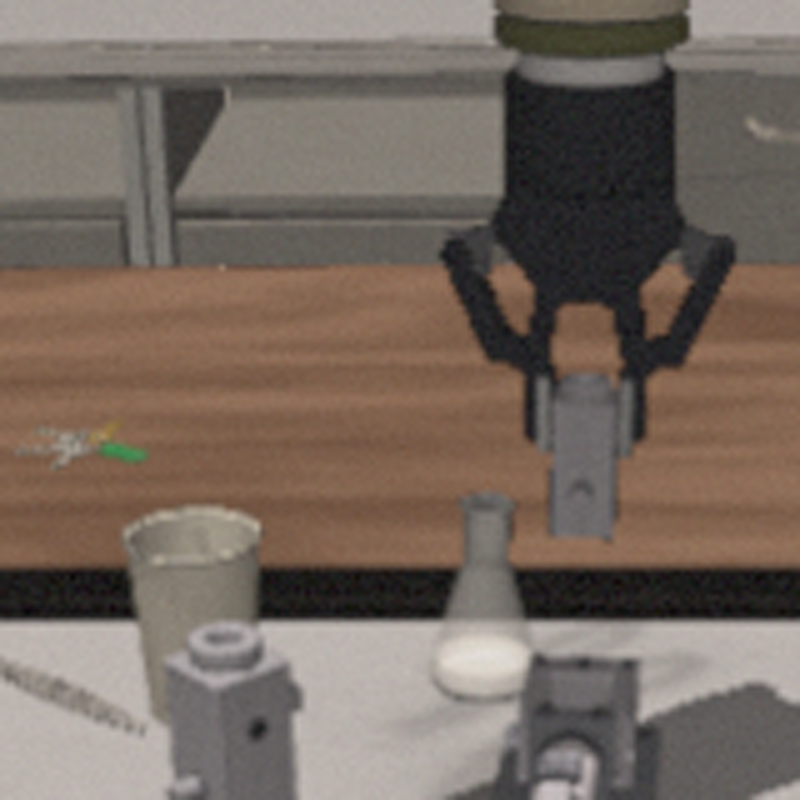

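```bash
python3 -m crank '[{"gripper":0.2,"offset":[0,25,0.5],"turn":0},{"gripper":0.2,"offset":[0,25,0],"turn":0},{"gripper":0.2,"offset":[0,15,0],"turn":0},{"gripper":0.2,"offset":[0,8,0],"turn":0},{"gripper":0.2,"offset":[0,0,0],"turn":0}]' 
python3 -c "
from h import *
go([.5811,.1936,.2]);
b=np.mean([arm.snapshot('side').astype(float) for _ in range(4)],0)[:,:,::-1];b=np.clip(b*1.3,0,255).astype(np.uint8)
cv2.imwrite('pics/s10.png',cv2.resize(b[170:235,295:375],None,fx=9,fy=9,interpolation=cv2.INTER_CUBIC))
save('top','t10',(190,150,310,240),6)"
```

```text
time_s: 7.92
position: [0.5814, 0.1939, 0.1273]
orientation: [0.706, -0.032, 0.032, -0.706]
ft_force: [0.6, 0.1, -4.9]
grip_width: 0.0291
7.92 pos [0.5814 0.1939 0.1273] F [ 0.6  0.1 -4.9] w 0.0291
[[ 9.959e-01 -2.000e-04  9.050e-02]
 [-9.050e-02 -0.000e+00  9.959e-01]
 [-2.000e-04 -1.000e+00 -1.000e-04]]
tool offset mm [ -0.3 -72.7  -0.3]
```

View pics/s10.png

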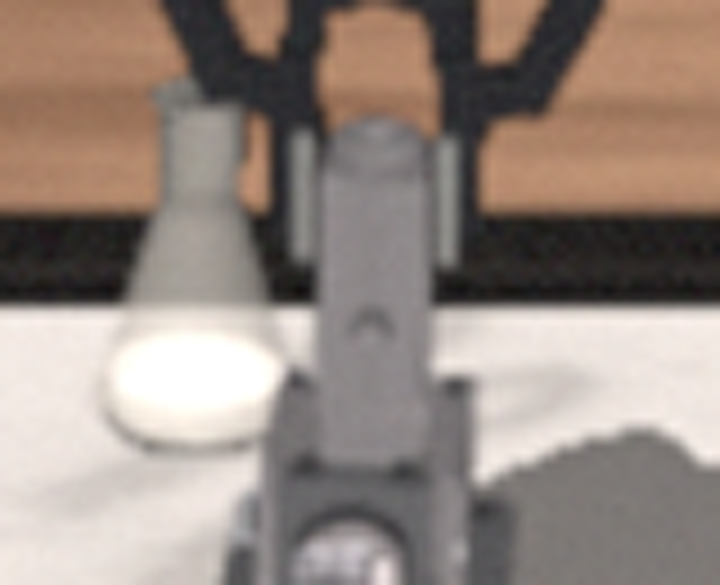

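View pics/t10.png

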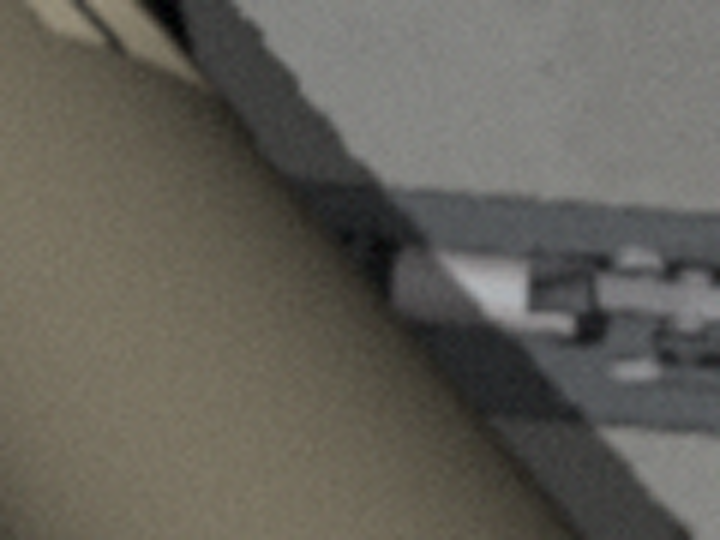

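Run:
```python
from h import *
f=lambda c:(295+(c[0]+.5)/9-.5,170+(c[1]+.5)/9-.5)
p=onz('side',*f((376,462)),.0667);print('foot front mid',p)
for e in((318,460),(435,465)):print(onz('side',*f(e),.0667))
t=.0905
# expected from TCP: TCP + z_tool*(-15)
T=np.array([.5814,.1939]);X=np.array([.0905,.9959]);print('expected foot front',T-.015*X)
a,b=onz('side',*f((285,380)),.054),onz('side',*f((472,382)),.054);m=(a+b)/2;print('nest far edge',a,b,m)
print('axis through far mid back to nest centre',m[:2]-X*(m[1]-.1939)/X[1])
```

```text
foot front mid [0.58126943 0.14810581 0.0667    ]
[0.56606062 0.14923908 0.0667    ]
[0.59668481 0.14639843 0.0667    ]
expected foot front [0.5800425 0.1789615]
nest far edge [0.55754556 0.22434985 0.054     ] [0.60992275 0.22313098 0.054     ] [0.58373415 0.22374042 0.054     ]
axis through far mid back to nest centre [0.58102248 0.1939    ]
```

Run:
```python
from h import *
f=lambda c:(295+(c[0]+.5)/9-.5,170+(c[1]+.5)/9-.5)
print(onz('side',*f((372,322)),.0907)); print(onz('side',*f((376,178)),.0667+.066),onz('side',*f((375,118)),.1407))
inv=lambda P:tuple(((np.array(proj('side',P))-[295,170]+.5)*9-.5).round(0))
X=np.array([.0905,.9959,0]);T=np.array([.5814,.1939,0])
for n,P in dict(footfront=T-.015*X+[0,0,.0667],pintip=T-.025*X+[0,0,.0907],bosstop=T+[0,0,.1407],topfront=T-.015*X+[0,0,.1327],nestnear=T-.028*X+[0,0,.054],block=T-.044*X+[0,0,.07]).items(): print(n,inv(P))
```

```text
[0.58062074 0.18356515 0.0907    ]
[0.58108744 0.18237604 0.1327    ] [0.58118561 0.20434756 0.1407    ]
footfront (np.float64(369.0), np.float64(410.0))
pintip (np.float64(368.0), np.float64(345.0))
bosstop (np.float64(377.0), np.float64(133.0))
topfront (np.float64(372.0), np.float64(183.0))
nestnear (np.float64(365.0), np.float64(474.0))
block (np.float64(361.0), np.float64(447.0))
```

```bash
python3 -m crank '[{"gripper":0.2,"offset":[-0.7,6,0],"turn":0},{"gripper":0.2,"offset":[0,4,0],"turn":0},{"gripper":0.2,"offset":[0,2,0],"turn":0},{"gripper":0.2,"offset":[0,2,0],"turn":0},{"gripper":0.2,"offset":[0,0,0],"turn":0}]'
python3 -m crank '[{"gripper":0.2,"offset":[0,2,0],"turn":0},{"gripper":0.2,"offset":[0,0,0],"turn":0}]'
```

```text
time_s: 8.8
position: [0.5806, 0.1939, 0.1131]
orientation: [0.706, -0.032, 0.032, -0.706]
ft_force: [-0.7, -0.1, -5.2]
grip_width: 0.0293
time_s: 9.05
position: [0.5807, 0.1938, 0.1111]
orientation: [0.706, -0.032, 0.032, -0.706]
ft_force: [-0.3, -0.4, -4.7]
grip_width: 0.0291
```

```bash
for i in 1 2 3; do python3 -m crank '[{"gripper":0.2,"offset":[0,2,0],"turn":0},{"gripper":0.2,"offset":[0,0,0],"turn":0}]' | egrep 'pos|force'; done
```

```text
position: [0.5806, 0.1939, 0.1091]
ft_force: [0.2, 0.8, -5.4]
position: [0.5806, 0.1938, 0.1071]
ft_force: [0.9, 0.4, -4.8]
position: [0.5806, 0.1939, 0.1051]
ft_force: [0.7, -0.8, -4.4]
```

```bash
for i in 1 2 3 4 ; do python3 -m crank '[{"gripper":0.2,"offset":[0,2.5,0],"turn":0},{"gripper":0.2,"offset":[0,2.5,0],"turn":0},{"gripper":0.2,"offset":[0,0,0],"turn":0}]' | egrep 'pos|force'; done
```

```text
position: [0.5805, 0.1938, 0.1]
ft_force: [-0.1, 0.4, -5.2]
position: [0.5806, 0.1939, 0.095]
ft_force: [0.9, 0.4, -5.4]
position: [0.5805, 0.1939, 0.09]
ft_force: [-0.3, -0.0, -5.1]
position: [0.5806, 0.1938, 0.085]
ft_force: [-0.6, 0.5, -6.2]
```

```bash
for i in 1 2 3; do python3 -m crank '[{"gripper":0.2,"offset":[0,1,0],"turn":0},{"gripper":0.2,"offset":[0,0,0],"turn":0}]' | egrep 'pos|force'; done;python3 -c "
from h import *
save('side','s11',(295,170,375,235),9)"
```

```text
position: [0.5807, 0.1939, 0.0842]
ft_force: [-0.6, -0.5, -5.3]
position: [0.5807, 0.1939, 0.0832]
ft_force: [-0.2, -0.8, -6.7]
position: [0.5808, 0.194, 0.0826]
ft_force: [-1.3, -0.8, -1.5]
```

View pics/s11.png

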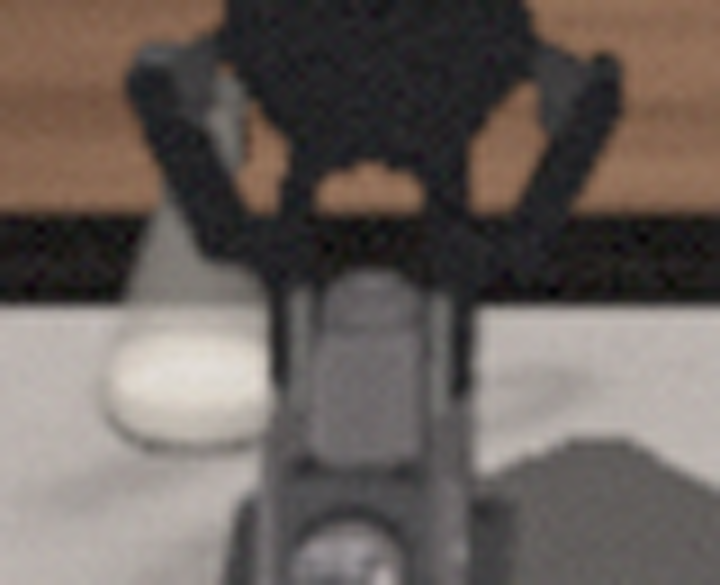

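```bash
python3 -m crank '[{"gripper":0.5,"offset":[0,0,0],"turn":0},{"gripper":0.5,"offset":[0,0,0],"turn":0},{"gripper":0.5,"offset":[0,0,0],"turn":0},{"gripper":0.5,"offset":[0,-10,0],"turn":0},{"gripper":0.5,"offset":[0,-40,0],"turn":0},{"gripper":0.5,"offset":[0,-40,0],"turn":0},{"gripper":0.5,"offset":[0,-40,0],"turn":0},{"gripper":0.5,"offset":[0,0,0],"turn":0}]'
python3 -c "
from h import *
go([.5567,-.0694-.00,.2])"
```

```text
time_s: 13.1
position: [0.5819, 0.195, 0.2164]
orientation: [-0.706, 0.03, -0.034, 0.707]
ft_force: [-0.6, 0.1, -0.1]
grip_width: 0.0426
13.1 pos [0.5819 0.195  0.2164] F [-0.6  0.1 -0.1] w 0.0426
[[ 0.996   0.0057  0.0897]
 [-0.0897  0.0017  0.996 ]
 [ 0.0055 -1.      0.0022]]
tool offset mm [  -1.5   15.8 -265.7]
```

```bash
python3 -m crank '[{"gripper":0.7,"offset":[-0.3,0,-53],"turn":0},{"gripper":0.7,"offset":[-0.3,0,-53],"turn":0},{"gripper":0.7,"offset":[-0.3,0,-53],"turn":0},{"gripper":0.7,"offset":[-0.3,0,-53],"turn":0},{"gripper":0.7,"offset":[-0.3,0,-53.7],"turn":0},{"gripper":0.7,"offset":[0,0,0],"turn":0},{"gripper":0.7,"offset":[0,40,0],"turn":0},{"gripper":0.7,"offset":[0,0,0],"turn":0}]'
python3 -c "
from h import *
go([.5567,-.0700,.104])
save('side','s12',(290,150,390,260),7);save('top','t12',(190,150,370,260),4)"
```

```text
time_s: 14.1
position: [0.5536, -0.0697, 0.1701]
orientation: [-0.706, 0.033, -0.03, 0.707]
ft_force: [-0.1, 0.3, 0.5]
grip_width: 0.0598
14.1 pos [ 0.5536 -0.0697  0.1701] F [-0.1  0.3  0.5] w 0.0598
[[ 9.960e-01 -4.700e-03  8.870e-02]
 [-8.870e-02  1.100e-03  9.961e-01]
 [-4.800e-03 -1.000e+00  7.000e-04]]
tool offset mm [ 3.4 66.1 -0.1]
```

View pics/s12.png

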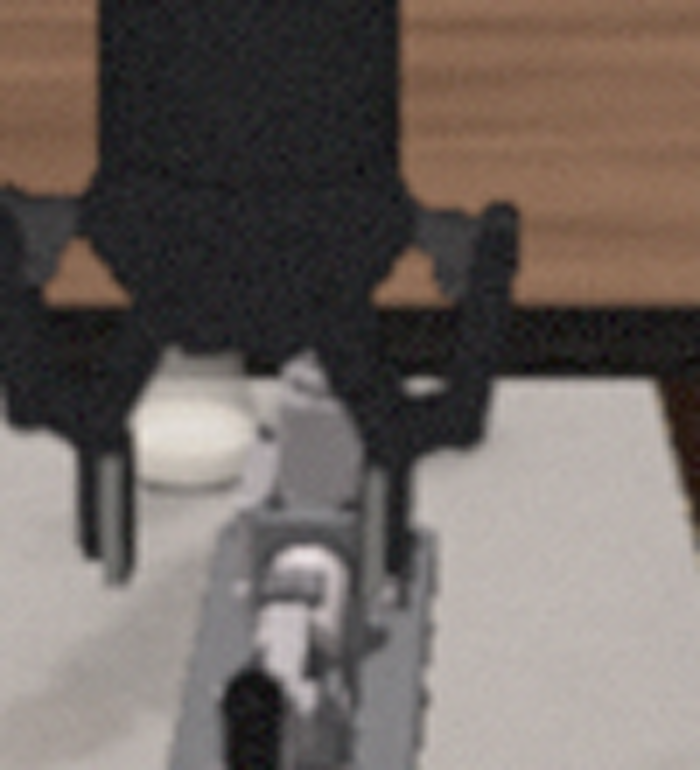

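View pics/t12.png

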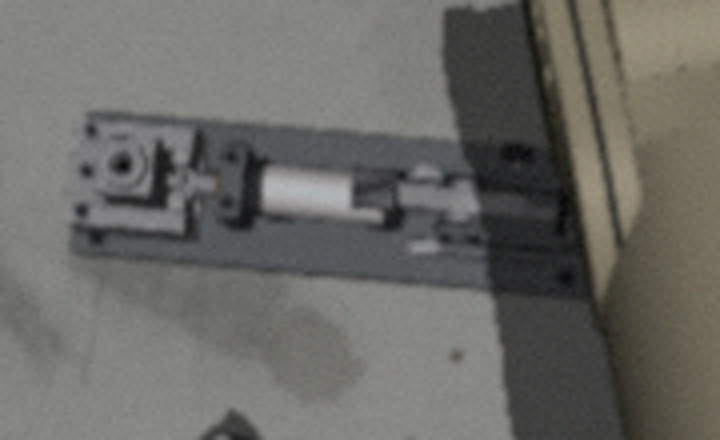

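```bash
python3 -m crank '[{"gripper":0.7,"offset":[3.4,25,0],"turn":0},{"gripper":0.7,"offset":[0,25,0],"turn":0},{"gripper":0.7,"offset":[0,16,0],"turn":0},{"gripper":0.7,"offset":[0,0,0],"turn":0}]'
python3 -c "
from h import *
st()
save('side','s13',(290,150,390,260),7)"
```

```text
time_s: 14.7
position: [0.5586, -0.0706, 0.1063]
orientation: [-0.706, 0.032, -0.031, 0.706]
ft_force: [0.0, -0.5, 0.8]
grip_width: 0.0597
14.7 pos [ 0.5586 -0.0706  0.1063] F [ 0.  -0.5  0.8] w 0.0597
[[ 9.96e-01 -7.00e-04  8.94e-02]
 [-8.94e-02  2.00e-04  9.96e-01]
 [-7.00e-04 -1.00e+00  2.00e-04]]
```

View pics/s13.png

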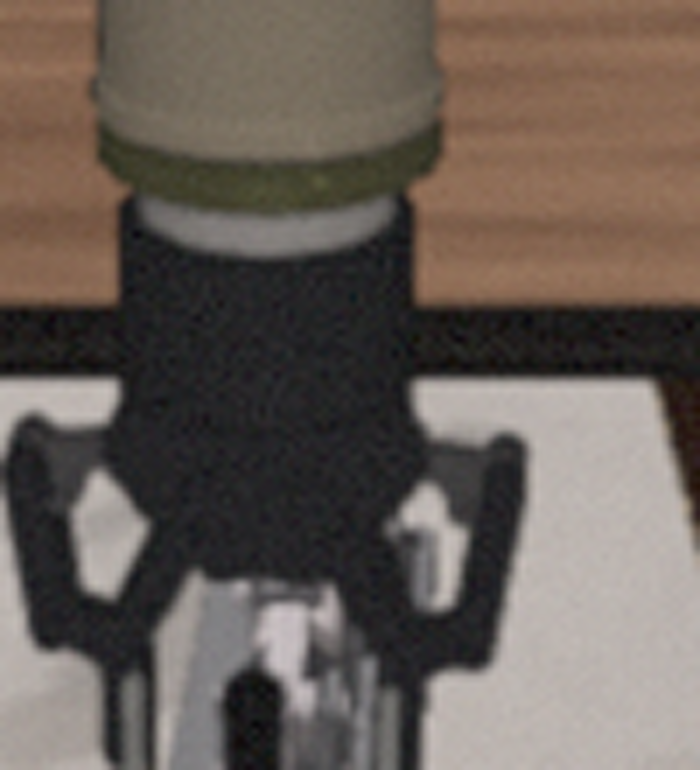

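```bash
python3 -m crank '[{"gripper":0.4,"offset":[-2.5,3,0],"turn":0},{"gripper":0.4,"offset":[0,0,0],"turn":0},{"gripper":0.3,"offset":[0,0,0],"turn":0},{"gripper":0.3,"offset":[0,0,0],"turn":0},{"gripper":0.0,"offset":[0,0,0],"turn":0},{"gripper":0.0,"offset":[0,0,0],"turn":0},{"gripper":0.0,"offset":[0,0,0],"turn":0},{"gripper":0.0,"offset":[0,0,0],"turn":0}]' 60
```

```text
time_s: 15.75
position: [0.556, -0.0706, 0.1035]
orientation: [0.707, -0.032, 0.032, -0.706]
ft_force: [-5.8, -0.9, 5.8]
grip_width: 0.0162
```

```bash
python3 -m crank '[{"gripper":0.0,"offset":[-0.4,0,-10],"turn":0},{"gripper":0.0,"offset":[0,0,-10],"turn":0},{"gripper":0.0,"offset":[0,0,-7],"turn":0},{"gripper":0.0,"offset":[0,0,-3],"turn":0},{"gripper":0.0,"offset":[0,0,0],"turn":0}]' 80; python3 -c "
from h import *
st()"
```

```text
time_s: 16.38
position: [0.5535, -0.0978, 0.1035]
orientation: [-0.705, 0.031, -0.031, 0.708]
ft_force: [-1.4, 11.3, 4.8]
grip_width: 0.0155
16.38 pos [ 0.5535 -0.0978  0.1035] F [-1.4 11.3  4.8] w 0.0155
[[ 9.962e-01  9.000e-04  8.760e-02]
 [-8.760e-02  3.700e-03  9.962e-01]
 [ 5.000e-04 -1.000e+00  3.800e-03]]
```

```bash
for i in 1 2 3 4; do python3 -m crank '[{"gripper":0.0,"offset":[0,0,-1.5],"turn":0},{"gripper":0.0,"offset":[0,0,0],"turn":0}]' | egrep 'pos|force'; done
```

```text
position: [0.5534, -0.0985, 0.1035]
ft_force: [0.3, 14.6, 4.1]
position: [0.5533, -0.0997, 0.1035]
ft_force: [-1.1, 14.4, 3.8]
position: [0.5532, -0.1009, 0.1035]
ft_force: [-0.2, 15.7, 3.9]
position: [0.5531, -0.1022, 0.1035]
ft_force: [-1.0, 16.1, 2.6]
```

```bash
for i in 1 2 3; do python3 -m crank '[{"gripper":0.0,"offset":[0,0,-1.5],"turn":0},{"gripper":0.0,"offset":[0,0,0],"turn":0}]' | egrep 'pos|force'; done
```

```text
position: [0.5529, -0.1033, 0.1035]
ft_force: [-0.1, 17.3, 2.6]
position: [0.5529, -0.1042, 0.1035]
ft_force: [0.2, 19.9, 3.4]
position: [0.5526, -0.107, 0.1035]
ft_force: [-0.3, 15.4, 3.4]
```

```bash
for i in 1 2; do python3 -m crank '[{"gripper":0.0,"offset":[0,0,-1.2],"turn":0},{"gripper":0.0,"offset":[0,0,0],"turn":0}]' | egrep 'pos|force'; done
```

```text
position: [0.5526, -0.1078, 0.1035]
ft_force: [-1.0, 16.1, 3.9]
position: [0.5525, -0.1089, 0.1035]
ft_force: [-0.4, 17.6, 4.3]
```

```bash
for i in 1 2 3; do python3 -m crank '[{"gripper":0.0,"offset":[0,0,2],"turn":0},{"gripper":0.0,"offset":[0,0,0],"turn":0}]' | egrep 'pos|force'; done
```

```text
position: [0.5525, -0.1078, 0.1035]
ft_force: [-0.7, 13.6, 3.6]
position: [0.5527, -0.1061, 0.1035]
ft_force: [-1.9, 13.4, 3.6]
position: [0.5529, -0.1043, 0.1035]
ft_force: [-0.3, 13.1, 3.7]
```

```bash
for i in 1 2; do python3 -m crank '[{"gripper":0.0,"offset":[0,0,1.5],"turn":0},{"gripper":0.0,"offset":[0,0,0],"turn":0}]' | egrep 'pos|force'; done
```

```text
position: [0.553, -0.1025, 0.1035]
ft_force: [-1.5, 13.7, 3.8]
position: [0.5532, -0.1012, 0.1035]
ft_force: [-0.2, 12.2, 3.7]
```

```bash
python3 -m crank '[{"gripper":0.0,"offset":[0,0,-2],"turn":0},{"gripper":0.0,"offset":[0,0,-3],"turn":0},{"gripper":0.0,"offset":[0,0,0],"turn":0}]' 120; for i in 1 2 3; do python3 -m crank '[{"gripper":0.0,"offset":[0,0,-1.5],"turn":0},{"gripper":0.0,"offset":[0,0,0],"turn":0}]' | egrep 'pos|force'; done;  python3 -c "
from h import *
st()
save('side','s14',(290,150,390,260),7);save('top','t14',(190,150,370,260),4)"
```

```text
time_s: 20.25
position: [0.5529, -0.1043, 0.1036]
orientation: [-0.704, 0.03, -0.031, 0.709]
ft_force: [-0.7, 20.1, 3.0]
grip_width: 0.015
position: [0.5526, -0.1068, 0.1036]
ft_force: [-1.4, 16.1, 5.3]
position: [0.5525, -0.1081, 0.1035]
ft_force: [-0.5, 16.6, 5.0]
position: [0.5524, -0.1094, 0.1036]
ft_force: [-1.1, 17.5, 5.1]
21.0 pos [ 0.5524 -0.1094  0.1036] F [-1.1 17.5  5.1] w 0.015
[[ 9.963e-01  1.000e-03  8.600e-02]
 [-8.600e-02  5.400e-03  9.963e-01]
 [ 5.000e-04 -1.000e+00  5.500e-03]]
```

View pics/s14.png

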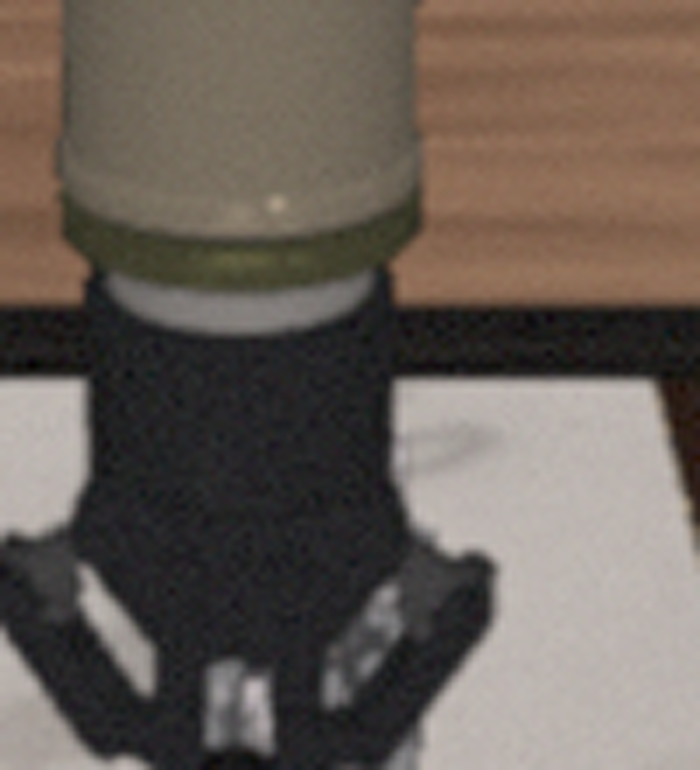

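View pics/t14.png

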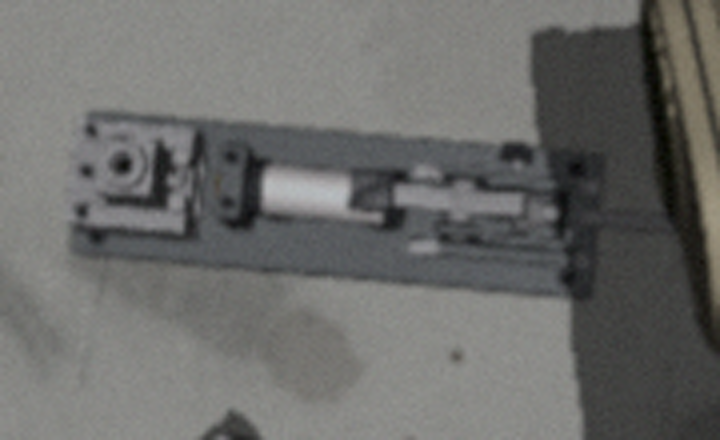

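```bash
for i in 1 2 3 ; do python3 -m crank '[{"gripper":0.0,"offset":[0,0,-1.3],"turn":0},{"gripper":0.0,"offset":[0,0,0],"turn":0}]' | egrep 'pos|force'; done
```

```text
position: [0.5523, -0.1106, 0.1036]
ft_force: [-0.9, 17.5, 4.9]
position: [0.5522, -0.1118, 0.1035]
ft_force: [-0.7, 16.3, 5.0]
position: [0.5521, -0.113, 0.1036]
ft_force: [-0.6, 17.7, 4.3]
```

```bash
for i in 1 2 3 4; do python3 -m crank '[{"gripper":0.0,"offset":[0,0,-1.3],"turn":0},{"gripper":0.0,"offset":[0,0,0],"turn":0}]' | egrep 'pos|force'; done
```

```text
position: [0.552, -0.1141, 0.1035]
ft_force: [-0.7, 18.5, 4.9]
position: [0.5519, -0.1155, 0.1036]
ft_force: [-1.6, 18.2, 5.2]
position: [0.5518, -0.1161, 0.1036]
ft_force: [-1.4, 20.6, 4.2]
position: [0.5518, -0.1162, 0.1036]
ft_force: [-0.6, 23.2, 3.2]
```

```bash
python3 -m crank '[{"gripper":0.0,"offset":[0,0,-0.7],"turn":0},{"gripper":0.0,"offset":[0,0,0],"turn":0}]' | egrep 'pos|force'
```

```text
position: [0.5518, -0.1162, 0.1036]
ft_force: [-0.7, 25.1, 3.1]
```

Against the stop; now ease forward.

```bash
for i in 1 2 3 4 5; do python3 -m crank '[{"gripper":0.0,"offset":[0,0,1.5],"turn":0},{"gripper":0.0,"offset":[0,0,0],"turn":0}]' | egrep 'pos|force'; done
```

```text
position: [0.5518, -0.1161, 0.1036]
ft_force: [-1.4, 21.7, 4.7]
position: [0.5519, -0.1155, 0.1036]
ft_force: [-0.6, 18.0, 3.8]
position: [0.5519, -0.1145, 0.1035]
ft_force: [-0.1, 16.5, 4.5]
position: [0.552, -0.1144, 0.1036]
ft_force: [-2.5, 12.8, 4.9]
position: [0.552, -0.1143, 0.1036]
ft_force: [-2.0, 8.4, 6.1]
```

```bash
python3 -m crank '[{"gripper":0.0,"offset":[0,0,1.5],"turn":0},{"gripper":0.0,"offset":[0,0,0.8],"turn":0},{"gripper":0.0,"offset":[0,0,0],"turn":0}]' | egrep 'pos|force'
```

```text
position: [0.552, -0.1142, 0.1036]
ft_force: [-2.7, 3.3, 6.2]
```

```bash
python3 -m crank '[{"gripper":0.0,"offset":[0,0,0.6],"turn":0},{"gripper":0.5,"offset":[0,0,0],"turn":0},{"gripper":0.5,"offset":[0,0,0],"turn":0},{"gripper":0.5,"offset":[0,0,0],"turn":0},{"gripper":0.5,"offset":[0,-20,0],"turn":0},{"gripper":0.5,"offset":[0,-30,0],"turn":0},{"gripper":0.5,"offset":[0,-30,0],"turn":0},{"gripper":0.5,"offset":[0,0,0],"turn":0}]' 40; python3 -c "
from h import *
st()
save('side','s15',(270,150,390,260),6);save('top','t15',(190,150,370,260),4)"
```

```text
time_s: 25.72
position: [0.5535, -0.1132, 0.1869]
orientation: [0.707, -0.03, 0.034, -0.706]
ft_force: [-0.3, -0.4, 0.5]
grip_width: 0.0432
25.73 pos [ 0.5535 -0.1132  0.1869] F [-0.3 -0.4  0.5] w 0.0432
[[ 0.996   0.0049  0.0897]
 [-0.0897 -0.0016  0.996 ]
 [ 0.005  -1.     -0.0012]]
```

View pics/s15.png

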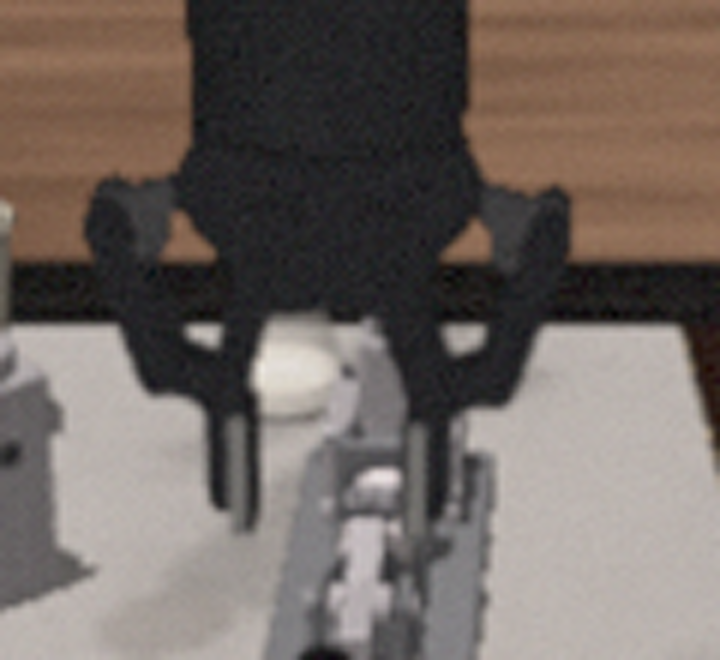

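View pics/t15.png

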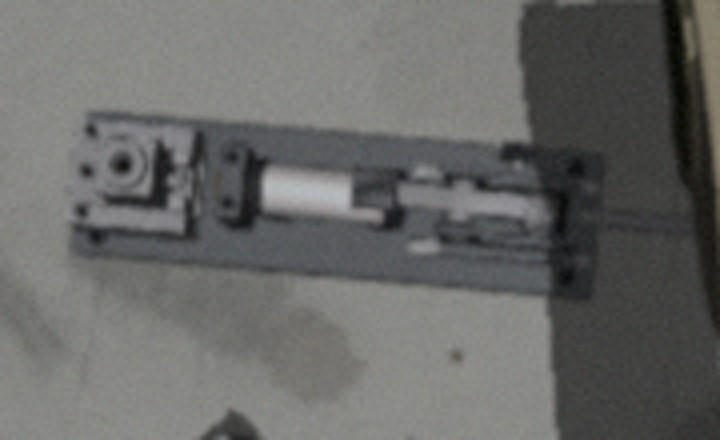

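```bash
python3 -c "
from h import *
go([.569,.065,.112])"
```

```text
25.82 pos [ 0.5521 -0.1133  0.1841] F [-1.1 -0.5 -0.5] w 0.0428
[[ 9.959e-01  1.000e-03  8.990e-02]
 [-8.990e-02 -7.000e-04  9.960e-01]
 [ 1.000e-03 -1.000e+00 -6.000e-04]]
tool offset mm [  0.7  72.  179.1]
```

```bash
python3 -m crank '[{"gripper":0.0,"offset":[0,0,45],"turn":0},{"gripper":0.0,"offset":[0,0,45],"turn":0},{"gripper":0.0,"offset":[0,0,45],"turn":0},{"gripper":0.0,"offset":[0,0,44],"turn":0},{"gripper":0.0,"offset":[0,0,0],"turn":0},{"gripper":0.0,"offset":[0,35,0],"turn":0},{"gripper":0.0,"offset":[0,25,0],"turn":0},{"gripper":0.0,"offset":[0,0,0],"turn":0}]' 40; python3 -c "
from h import *
go([.569,.065,.112])
save('side','s16',(270,150,390,260),6);save('top','t16',(190,150,370,260),4)"
```

```text
time_s: 26.82
position: [0.5667, 0.0638, 0.1213]
orientation: [0.707, -0.034, 0.031, -0.706]
ft_force: [0.3, 0.5, -0.1]
grip_width: -0.0001
26.82 pos [0.5667 0.0638 0.1213] F [ 0.3  0.5 -0.1] w -0.0001
[[ 9.959e-01 -4.300e-03  9.060e-02]
 [-9.060e-02 -5.000e-04  9.959e-01]
 [-4.200e-03 -1.000e+00 -9.000e-04]]
tool offset mm [2.2 9.2 1.5]
```

View pics/s16.png

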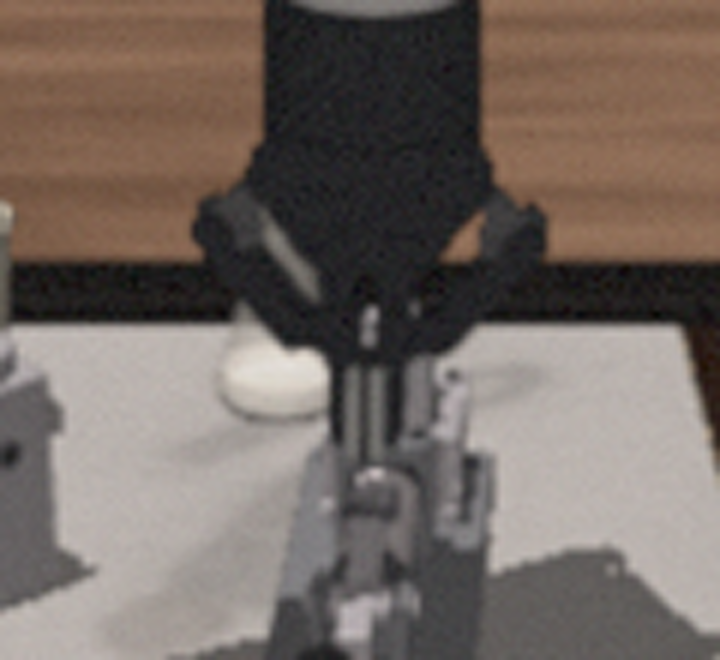

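View pics/t16.png

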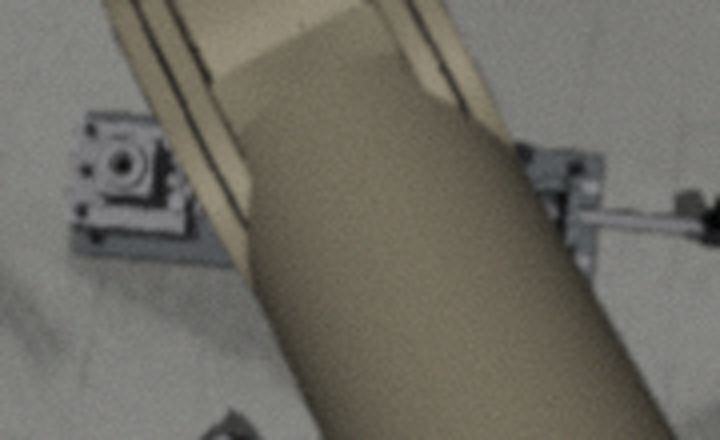

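```bash
python3 -m crank '[{"gripper":0.0,"offset":[2,6,1],"turn":0},{"gripper":0.0,"offset":[0,6,0],"turn":0},{"gripper":0.0,"offset":[0,3,0],"turn":0},{"gripper":0.0,"offset":[0,0,0],"turn":0}]'; for i in 1 2 3 4; do python3 -m crank '[{"gripper":0.0,"offset":[0,1.5,0],"turn":0},{"gripper":0.0,"offset":[0,0,0],"turn":0}]' | egrep 'pos|force'; done
```

```text
time_s: 27.42
position: [0.57, 0.0659, 0.1081]
orientation: [0.706, -0.032, 0.032, -0.706]
ft_force: [-0.3, 0.4, -0.7]
grip_width: -0.0001
position: [0.5701, 0.0659, 0.1068]
ft_force: [0.2, 0.3, -0.3]
position: [0.5701, 0.0658, 0.1052]
ft_force: [0.1, 0.5, -0.1]
position: [0.5701, 0.0658, 0.1037]
ft_force: [-1.1, 0.6, 0.3]
position: [0.5702, 0.0659, 0.1023]
ft_force: [-0.8, 0.6, -0.0]
```

```bash
for i in 1 2 3 4; do python3 -m crank '[{"gripper":0.0,"offset":[0,1.5,0],"turn":0},{"gripper":0.0,"offset":[0,0,0],"turn":0}]' | egrep 'pos|force'; done
```

```text
position: [0.5704, 0.0661, 0.1016]
ft_force: [-2.7, -0.3, 8.1]
position: [0.5704, 0.0667, 0.1004]
ft_force: [-2.6, 1.4, 10.4]
position: [0.5705, 0.0672, 0.0991]
ft_force: [-3.6, 1.7, 12.1]
position: [0.5705, 0.0678, 0.0976]
ft_force: [-2.8, 4.2, 9.8]
```

```bash
for i in 1 2 3; do python3 -m crank '[{"gripper":0.0,"offset":[0,1.2,0],"turn":0},{"gripper":0.0,"offset":[0,0,0],"turn":0}]' | egrep 'pos|force'; done
```

```text
position: [0.5706, 0.0674, 0.0957]
ft_force: [0.3, 4.5, 6.0]
position: [0.5706, 0.0675, 0.0945]
ft_force: [-0.1, 4.7, 4.1]
position: [0.5707, 0.0678, 0.0934]
ft_force: [0.4, 5.8, 4.4]
```

```bash
python3 -m crank '[{"gripper":0.0,"offset":[0,-10,0],"turn":0},{"gripper":0.0,"offset":[0,-40,0],"turn":0},{"gripper":0.0,"offset":[0,-40,0],"turn":0},{"gripper":0.0,"offset":[-40,0,0],"turn":0},{"gripper":0.0,"offset":[-40,0,0],"turn":0},{"gripper":0.0,"offset":[0,0,0],"turn":0}]'; python3 -c "
from h import *
st()
save('side','s17',(270,150,390,260),6);save('top','t17',(190,150,370,260),4)"
```

```text
time_s: 30.92
position: [0.4883, 0.0725, 0.1826]
orientation: [0.708, -0.032, 0.031, -0.705]
ft_force: [1.1, -0.7, -0.2]
grip_width: 0.0001
30.93 pos [0.4883 0.0725 0.1826] F [ 1.1 -0.7 -0.2] w 0.0001
[[ 9.96e-01 -8.00e-04  8.95e-02]
 [-8.95e-02 -3.30e-03  9.96e-01]
 [-5.00e-04 -1.00e+00 -3.40e-03]]
```

View pics/s17.png

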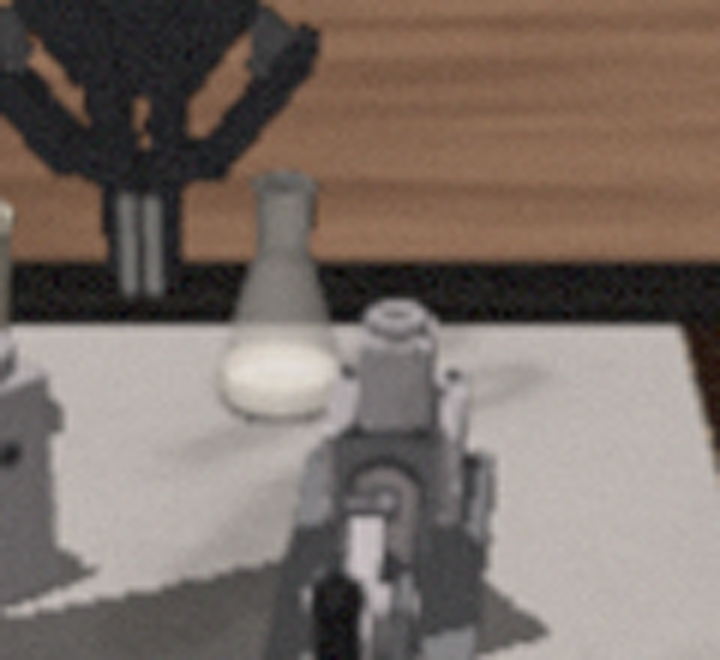

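View pics/t17.png

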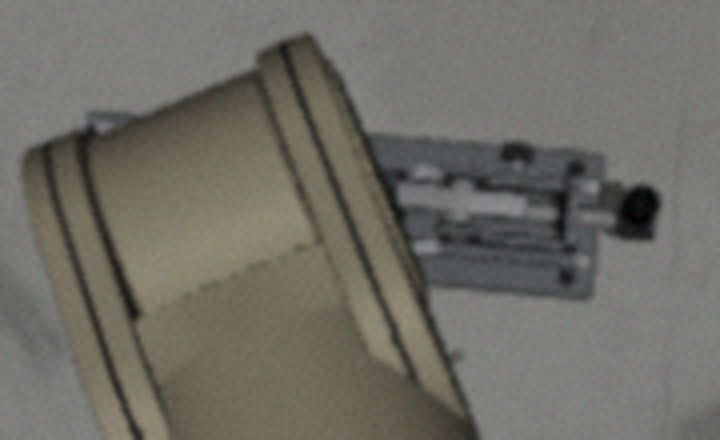

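```bash
python3 -m crank '[{"gripper":0.0,"offset":[0,-10,-45],"turn":0},{"gripper":0.0,"offset":[0,-10,-45],"turn":0},{"gripper":0.0,"offset":[0,-10,-45],"turn":0},{"gripper":0.0,"offset":[0,0,-45],"turn":0},{"gripper":0.0,"offset":[0,0,-30],"turn":0},{"gripper":0.0,"offset":[0,0,0],"turn":0}]'; python3 -c "
from h import *
a=np.mean([arm.snapshot('top').astype(float) for _ in range(5)],0)[:,:,::-1];g=np.clip(a*1.8,0,255).astype(np.uint8)
cv2.imwrite('pics/t18.png',cv2.resize(g[174:214,204:254],None,fx=16,fy=16,interpolation=cv2.INTER_CUBIC))
cv2.imwrite('pics/t19.png',g)"
```

```text
time_s: 31.78
position: [0.4717, -0.1392, 0.2125]
orientation: [-0.706, 0.034, -0.033, 0.707]
ft_force: [-0.3, 0.7, 0.0]
grip_width: 0.0003
```

View pics/t18.png

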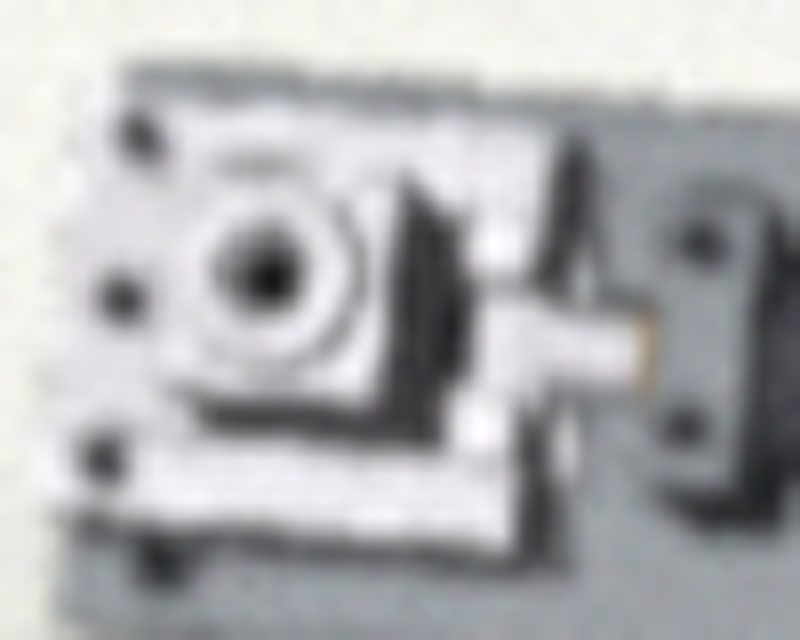

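View pics/t19.png

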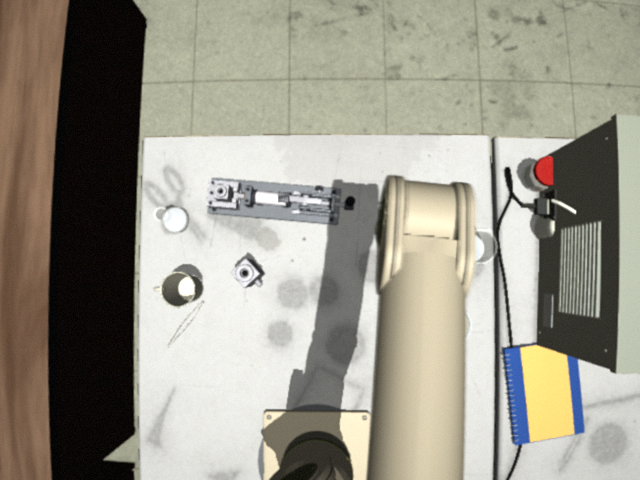

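```bash
python3 -c "
import cv2,numpy as np
o=[cv2.resize(np.clip(cv2.imread(f'pics/{n}').astype(float)*k,0,255).astype(np.uint8)[180:210,208:250],None,fx=9,fy=9,interpolation=cv2.INTER_CUBIC) for n,k in(('t15_full.png',1.8),('t19.png',1))]
cv2.imwrite('pics/cmp.png',np.hstack(o))"
python3 -c "
from h import *
X=np.array([.0905,.9959,0])
T=np.array([.5811,.1930,0])
for a,z in((-.015,.046),(-.025,.046),(-.015,.088)):
  u,v=proj('top',T+a*X+[0,0,z]);print(a,z,((u-208+.5)*9,(v-180+.5)*9))"
```

```text
-0.015 0.046 (np.float64(220.70743549915824), np.float64(138.46829066070103))
-0.025 0.046 (np.float64(262.2300212446602), np.float64(141.99962587844675))
-0.015 0.088 (np.float64(187.0071959235582), np.float64(110.564432977882))
```

View pics/cmp.png

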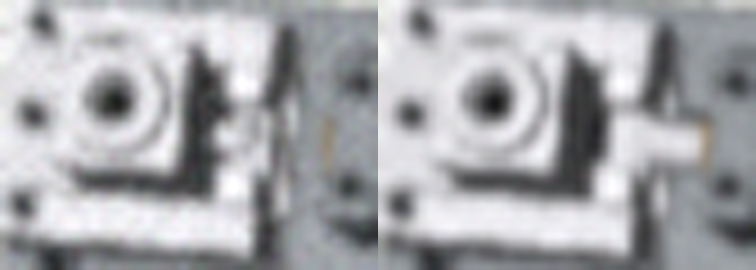

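```bash
python3 -c "
import cv2,numpy as np
a=np.clip(np.load('top.npy')*1.8,0,255).astype(np.uint8)
b=cv2.imread('pics/t19.png')
c=np.clip(cv2.imread('pics/t15_full.png').astype(float)*1.8,0,255).astype(np.uint8)
o=[cv2.resize(n[186:206,224:248],None,fx=11,fy=11,interpolation=cv2.INTER_CUBIC) for n in(a,c,b)]
cv2.imwrite('pics/cmp2.png',np.hstack(o))
for n in(a,c,b):
  for v in (194,195,196): print(v,n[v,226:246].mean(1).astype(int))
"
```

```text
194 [231 229 231 232 232 230 225 214 219 216 213 211 205 198 190 187 176 157
 132 136]
195 [230 229 231 230 228 228 226 220 220 214 210 214 216 215 211 214 210 186
 142 136]
196 [227 228 228 226 229 225 219 213 217 220 212 211 202 207 206 214 211 187
 137 136]
194 [218 218 115  59  60 108 194 205 204 181 160 185 135 133 172 150 150 146
 134 141]
195 [240 214 113  57  77 120 203 229 213 190 170 180 116 117 147 141 150 144
 133 154]
196 [239 185 101  56  66  98 156 188 194 179 202 198 111 118 134 147 150 145
 136 152]
194 [214 213 115  59  58  47  45 124 216 235 223 218 216 210 202 195 189 171
 139 141]
195 [230 208 106  63  60  46  56 133 218 232 222 219 222 227 223 227 220 202
 151 144]
196 [238 188  91  57  60  45  61 139 221 229 222 213 211 215 217 225 221 202
 145 145]
```

View pics/cmp2.png

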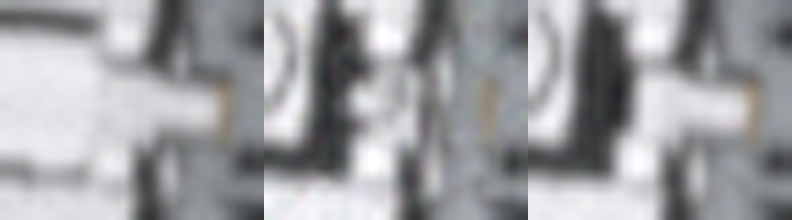

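```bash
python3 -c "
from h import *
st();print(arm.finish_job())"
```

```text
32.02 pos [ 0.472  -0.135   0.2127] F [-0.1  0.5  0.2] w -0.0002
[[ 9.961e-01  1.000e-04  8.810e-02]
 [-8.810e-02  3.000e-04  9.961e-01]
 [ 1.000e-04 -1.000e+00  3.000e-04]]
the job is handed in; nothing more can be done
None
```

I set the smaller coupling in the nest, pin towards the striker, cocked the punch, let go of the handle and tripped it. I handed the job in at 32 s. `finish_job()` gave no verdict.

- **Seating:** the coupling met the nest floor at the expected height (TCP 0.0826 m), with no rubbing on the way down. I then let go of it.
- **Cocking:** on the first pull the force dropped sharply at about 34–36 mm, and I took that for the sear catching. When I eased off, the spring load stayed on the fingers, so it had not caught. On the second pull I drew to 25 N against the stop at about 46 mm. Easing off, the handle held at about 44 mm while the load fell to 3 N. Pictures after I let go showed it still drawn.
- **Firing:** the most I saw on the trip pad was 12 N. The sear let go about 6 mm down, and the handle is back at rest.
- **Last checks:**
  - The coupling still stands in the nest.
  - The bright pin seen in the slot before the blow is gone. The picture gives about 2 mm per pixel, so I could not confirm the last millimetre of "home".
  - The flask and cup are where they were. The beaker was partly hidden behind the arm in the last picture. The arm stayed well clear of it throughout.

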